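# Load the sensor carousel and lock it up into the test stand

### The arm

A 6-joint arm with a two-finger parallel gripper is mounted at the origin on the work surface. World frame = base frame: x ahead of the robot, y to its left, z up, the work surface at z = 0. Lengths are in m, angles in rad, forces in N, time in s.
With the tool pointing down it reaches from about 0.35 to 0.975 m from the base axis. Payload 4.9 kg.
Tool frame: the origin (TCP) lies at the very end of the fingers, on their centre line; the grasp point (between the pads) lies 19 mm behind it; z points along the fingers, y is the line along which they close (so a half turn about z gives the same grasp; the last joint's range is limited). The gripper opens to 85 mm and grips with 20 to 120 N. Pads are 22 mm wide; open, the fingers measure 114 mm over their backs; the gripper's body (76 mm by 85 mm) begins 54 mm behind the grasp point. The pads swing forward as they close: fully open they stand 13 mm farther back than shut.
Start: joints at [-1.444, 0.053, 1.613, -0, 1.476, -0.119], TCP at [0.152, -0.606, 0.231] pointing down, gripper open.
Joint ranges: [-3.01, 3.01], [-1.01, 2.22], [0.06, 2.58], [-1.02, 4.17], [0.09, 2.62], [-3.14, 3.14]. Speed limits (rad/s): [2.57, 2.57, 3.14, 3.14, 3.14, 3.14].

### API

Orientations are given as a unit quaternion [w, x, y, z].
In Python, from plant import state, optics, ticket, nets gives the robot as it stands. The module is installed in compiled form; this text tells all that it offers.
- The arm moves only by the shell command python3 -m inch 'ROWS' [OPENING]. ROWS is JSON, a list of rows, each an object of numbers: "dx", "dy", "dz": the shift along the tool's x, y, z as a fraction of full scale; "rx", "ry", "rz": the turn, a rotation vector about the tool's x, y, z as a fraction of full scale. In form: [{"dx": .., "dy": .., "dz": .., "rx": .., "ry": .., "rz": ..}, ...]. A call has 1 to 5 rows; each row is the pose to reach, as a shift and turn from the pose commanded when the call began, along the tool's axes at that moment; what a row does not reach only later rows make up. Full scale, the value 1, is 0.8 m for a shift and 1.5 rad for a turn. A row lasts 1/10 s, in which the tool goes at most 50 mm and 8.59 degrees, less where a joint would pass 70% of its speed; a pose out of reach is approached as far as the arm can. A call with a number of a shift or a turn outside -1 to 1 is refused whole. A call with a gripper value outside its range is refused whole. OPENING is the opening, from -1 (shut) to 1 (fully open), set as the call begins (- or left out, the last holds). The fingers move at their own pace and stop on an object; the grip force is fixed at half the most. Time passes only in rows, so rows that repeat a pose let the fingers close. It gives the time, the measured TCP pose, the force, the opening and the grip force at its end, in the units of the state.
- state(): the state, without advancing time (a new reading comes with each control period).
- optics.grab_frame(name): name is "side" or "top"; returns the picture (400x640x3 uint8, red, green, blue); there is no depth.
- optics.camera_info(name): a dict with "fx", "fy", "cx", "cy" (pixels), "R" (3x3) and "t" (3): a world point X has camera coordinates R X + t. Camera axes: x right, y down, z forward; pixel columns grow to the right and rows downward; lengths in m; the calibration is good to about 2 mm. A picture is of the moment at which its call begins. camera_info takes no time and is no camera call.
- ticket.job_done(): hands the job in; it is judged then, once.
Trained networks look in the newest picture that a camera, given by its name, has taken for a name from the list of things; names that differ only in an ending like _2 or _b are one class to them, and where a whole thing is asked for, a point or a joint stands for the part that bears it (a point fixed in the world has none). Each returns a list of dicts, best first, with "confidence" (0 to 1); they miss things now and then, are a little off and sometimes report something else, mostly with a low value. They report only what shows in the picture. A call takes as long as a camera call. They do not tell look-alikes from the thing itself.
- nets.boxes_of(camera, name): "bbox" ([centre column, centre row, width, height] in pixels, round what is visible of it).
- nets.outline_of(camera, name): "pixels" (400x640 bool, what is visible of it) and "bbox" ([centre column, centre row, width, height] in pixels, round what is visible of it).
The state is a dict: "time": time; "joint_pos": joint angles; "joint_vel": joint speeds; "joint_efforts": joint torques, N m; "tool_pos": TCP position; "tool_rot": TCP orientation; "contact_force": force on the tool from outside, world axes, zero at the start; "ft_torque": the same for the moment, N m; "gripper_width": opening from 0.0 (shut) to 1.0 (fully open); "grasp_force": force on a finger pad.
Only numpy, scipy, OpenCV 4.12 (cv2) and the standard library are available. Lean on these libraries where they do the work, as an engineer would, in place of code of your own. Each camera call takes 0.05 s, during which the arm holds its last target. There are 200 camera calls.

### The job

With the carousel standing on the bench, seat every green sensor pod upright in a cup of its own. Then carry the loaded carousel level by its orange grip, slide its stem into the fork of the blue test stand, raise the brass lugs up through the slot, twist clockwise (seen from above) until they meet the red stops, and lower them into the notches so that they lock. Finally push the red start lever all the way over, leave everything released, and do not disturb the bottle, jar, organiser or tissue box.

Things in the scene. Friction and masses are not known exactly. Their poses are not given: they have to be found in the camera images.
- pod0_mid (a point): centre (45 mm above its foot, on its axis, z up) of a sensor pod: 90 mm tall, 0.05 kg, silver domed underside with a flat foot 28 mm across, green body 60 mm across up to 48 mm, then a black round post 30 mm across from 48 to 90 mm to grasp from above (best 20 to 30 mm above this centre). Starts standing on the bench; two to four pods are present
- pod1_mid (a point): centre (45 mm above its foot, on its axis, z up) of a sensor pod: 90 mm tall, 0.05 kg, silver domed underside with a flat foot 28 mm across, green body 60 mm across up to 48 mm, then a black round post 30 mm across from 48 to 90 mm to grasp from above (best 20 to 30 mm above this centre). Starts standing on the bench; two to four pods are present
- pod2_mid (a point): centre (45 mm above its foot, on its axis, z up) of a sensor pod: 90 mm tall, 0.05 kg, silver domed underside with a flat foot 28 mm across, green body 60 mm across up to 48 mm, then a black round post 30 mm across from 48 to 90 mm to grasp from above (best 20 to 30 mm above this centre). Starts standing on the bench; two to four pods are present
- pod3_mid (a point): centre (45 mm above its foot, on its axis, z up) of a sensor pod: 90 mm tall, 0.05 kg, silver domed underside with a flat foot 28 mm across, green body 60 mm across up to 48 mm, then a black round post 30 mm across from 48 to 90 mm to grasp from above (best 20 to 30 mm above this centre). Starts standing on the bench; two to four pods are present
- seat0 (a point): where a pod's centre lies when seated in this cup of the carousel: 55 mm above the carousel's underside, 88 mm from its stem. The black cup is a cone, 66 mm across at its mouth, its rim 27 mm below this point; a pod let go in it centres itself. Any pod may go in any cup. Cups lie at 45, 135, 225 and 315 degrees from the carousel's x
- seat1 (a point): where a pod's centre lies when seated in this cup of the carousel: 55 mm above the carousel's underside, 88 mm from its stem. The black cup is a cone, 66 mm across at its mouth, its rim 27 mm below this point; a pod let go in it centres itself. Any pod may go in any cup. Cups lie at 45, 135, 225 and 315 degrees from the carousel's x
- seat2 (a point): where a pod's centre lies when seated in this cup of the carousel: 55 mm above the carousel's underside, 88 mm from its stem. The black cup is a cone, 66 mm across at its mouth, its rim 27 mm below this point; a pod let go in it centres itself. Any pod may go in any cup. Cups lie at 45, 135, 225 and 315 degrees from the carousel's x
- seat3 (a point): where a pod's centre lies when seated in this cup of the carousel: 55 mm above the carousel's underside, 88 mm from its stem. The black cup is a cone, 66 mm across at its mouth, its rim 27 mm below this point; a pod let go in it centres itself. Any pod may go in any cup. Cups lie at 45, 135, 225 and 315 degrees from the carousel's x
- carousel_grip (a point): middle of the orange grip on top of the carousel's stem, 205 mm above the carousel's underside: a block 44 mm along the carousel's x, 26 mm along y, from 181 to 225 mm high. Pinch it across the 26 mm. The carousel is an aluminium cross with four black cups, 250 mm across overall, 0.6 kg empty; its steel stem is 16 mm thick, z up. It starts standing on the bench
- carousel_lugs (a point): point on the stem's axis at the underside of the two brass lugs, 126 mm above the carousel's underside, 79 mm below the grip's middle; z up. The lugs form one bar through the stem, 80 mm long along the carousel's x (40 mm either side), 20 mm wide, 8 mm high. The carousel is the same after half a turn. Seated pods' tops stand 100 mm above its underside
- head (a point): axis of the stand's forked head, at the top face of the fork, 200 mm above the bench; x points inward, from the slot's open mouth to the column, z up. The fork is 10 mm thick and 120 mm wide; its slot is 32 mm wide along x, open at the front end (50 mm before the axis), ending 50 mm behind it. With the lugs along the slot they pass up through it
- stand: the fixed test stand, origin on the bench under the head's axis, x as head. Base plate 12 mm high, 160 mm wide; column's front face 165 mm behind the axis. On the fork's top stand two yellow ribs 4 mm high and, beyond them clockwise, two red stops 16 mm high. Lugs must be raised over the ribs yet stay below the stops' tops, then be lowered between rib and stop
- head_lock (a point): the same point as head, but its x axis gives the direction (either way round) of the lug bar when locked: 70 degrees clockwise, seen from above, from the slot. When locked the lugs' underside lies on the fork's top face, at this height, between rib and stop (a 25 mm wide gap, centred, for the 20 mm lug)
- start_tip (a point): middle of the red ball (26 mm across) at the tip of the start lever; the lever is 80 mm long from its pivot, which lies 22 mm above the bench over the block's centre, so the ball is 92 to 102 mm above the bench; it moves with the lever
- start (a joint): angle of the start lever in rad: 0 leaning 0.5 rad from upright towards its block's -x side (roughly towards the robot), 1.0 fully over, leaning 0.5 rad to the far side; light (about 1 N at the ball), stays where it is left
- start_base: the lever's fixed grey block, 70 mm along x, 50 mm along y, 25 mm high, origin at the centre of its underside; the lever is pushed in the direction of this block's own +x
- bottle: green bottle, 66 mm across, 180 mm tall, loose bystander; origin at its underside
- jar: white jar with yellow cap, 60 mm across, 100 mm tall, loose bystander; origin at its underside
- organiser: black open organiser tray, 100 x 120 x 45 mm, loose bystander; origin at its underside
- tissues: green tissue box, 200 x 110 x 80 mm, loose bystander; origin at its underside
Not all that is in view belongs to the job. What is shaped like the part that bears pod2_mid but purple is not meant.

How it is judged:
By the outcome, as a careful person would: the job done as asked, in the order asked, and still so for the second after the job is handed in, with the robot touching nothing.
Of pod0, pod1, pod2, pod3 only 2 to 4 are there at a start; the rules pass over those that are not, and their reading is None.
At some moment in a run one of pod0, pod1, pod2, pod3 may be knocked a few centimetres aside while the robot is not near it.
It also fails if it takes over 210 s, if anything falls off the work surface, if the arm or the gripper's body presses on something with over 40 N, if the wrist force passes 120 N, or if a joint passes its speed limit or range.

## Working session

There is one attempt and no reset: what is moved stays moved. The work goes in short steps, Python scripts to look and compute and a shell command to move; the robot and the scene stay as the last step left them, time stands still between calls to the robot, and variables do not carry over. Pictures are saved under pics/ and viewed, at most 14 in all, crops included, and the job is handed in when it is done.

```bash
mkdir -p pics
cat > h.py <<'E'
import numpy as np, cv2
from plant import state, optics, ticket, nets
def ray(cam,u,v):
    c=optics.camera_info(cam);R=np.array(c['R']);t=np.array(c['t'])
    d=R.T@np.array([(u-c['cx'])/c['fx'],(v-c['cy'])/c['fy'],1]);return -R.T@t,d
def at_z(cam,u,v,z):
    o,d=ray(cam,u,v);return o+d*(z-o[2])/d[2]
def proj(cam,X):
    c=optics.camera_info(cam);p=np.array(c['R'])@np.array(X)+np.array(c['t'])
    return np.array([c['fx']*p[0]/p[2]+c['cx'],c['fy']*p[1]/p[2]+c['cy']])
def save(cam,name,crop=None,s=1):
    im=optics.grab_frame(cam)
    if crop: im=im[crop[1]:crop[3],crop[0]:crop[2]]
    im=cv2.resize(im,None,fx=s,fy=s,interpolation=cv2.INTER_CUBIC)
    cv2.imwrite('pics/'+name,im[:,:,::-1])
E
python3 - <<'E'
from h import *
np.set_printoptions(precision=4,suppress=True)
for c in('top','side'):
    save(c,c+'0.png'); i=optics.camera_info(c);R=np.array(i['R']);print(c,i['fx'],i['cx'],i['cy'],-R.T@np.array(i['t']),R[2])
    for n in('pod0_mid','carousel_grip','stand','start_base','start_tip','bottle','jar','organiser','tissues'):
        print(n,[(np.round(b['bbox'],1).tolist(),round(b['confidence'],2)) for b in nets.boxes_of(c,n)])
print(state())
E
```

```text
top 424.6615705967924 325.76644321648484 189.8474187082291 [0.2802 0.0983 1.6536] [ 0.1888 -0.0065 -0.982 ]
pod0_mid [([422.9, 215.2, 61.9, 63.4], 0.59)]
carousel_grip [([422.4, 215.4, 62.7, 61.3], 0.67)]
stand [([250.3, 187.8, 107.8, 81.7], 0.57)]
start_base [([382.1, 173.1, 13.8, 22.3], 0.6)]
start_tip []
bottle [([336.2, 147.4, 19.2, 26.0], 0.65)]
jar [([350.4, 138.2, 16.5, 20.7], 0.69), ([248.5, 187.8, 101.4, 84.6], 0.17)]
organiser [([425.1, 155.6, 36.5, 32.9], 0.84)]
tissues [([200.0, 245.0, 46.6, 63.0], 0.61)]
side 472.8119136347598 323.77275907666535 205.914180462198 [ 0.4462 -0.9754  1.422 ] [ 0.0726  0.6291 -0.7739]
pod0_mid [([311.4, 316.0, 75.2, 71.6], 0.17)]
carousel_grip [([312.2, 314.4, 72.3, 74.2], 0.68)]
stand [([318.9, 147.8, 62.6, 107.6], 0.87), ([360.1, 267.7, 18.1, 24.4], 0.42)]
start_base [([361.3, 264.6, 21.2, 27.7], 0.69)]
start_tip [([311.4, 315.4, 74.1, 73.9], 0.59), ([333.9, 253.2, 16.7, 22.9], 0.58), ([352.3, 262.6, 15.8, 14.3], 0.44)]
bottle [([374.6, 213.5, 19.1, 41.8], 0.6)]
jar [([387.5, 235.6, 22.7, 26.6], 0.81)]
organiser [([385.7, 317.4, 39.0, 45.7], 0.74)]
tissues [([267.9, 136.4, 50.9, 39.6], 0.55)]
{'time': 1.0, 'joint_pos': array([-1.444 ,  0.0527,  1.6129, -0.    ,  1.476 , -0.119 ]), 'joint_vel': array([ 0.0006, -0.0011, -0.0001, -0.0002, -0.0001, -0.0003]), 'joint_efforts': array([ -0.0018, -39.3696, -37.0475,  -0.0003,   0.0005,  -0.    ]), 'tool_pos': array([ 0.1521, -0.6062,  0.2313]), 'tool_rot': array([-0.    ,  0.9925,  0.1226, -0.    ]), 'contact_force': array([-0.5034, -0.7303,  0.816 ]), 'ft_torque': array([ 0.0805, -0.0014, -0.0009]), 'grasp_force': 0.0, 'gripper_width': 1.000218431051642}
```

View pics/top0.png

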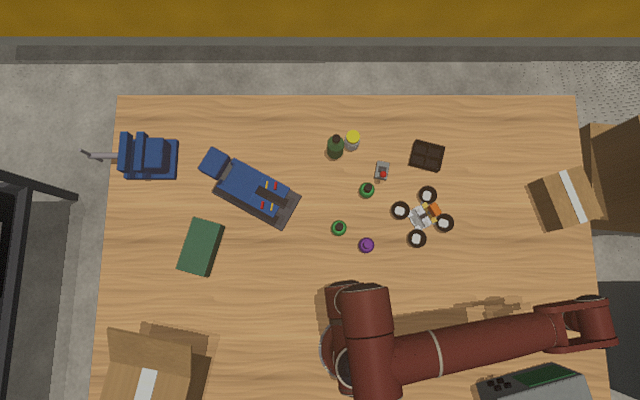

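View pics/side0.png

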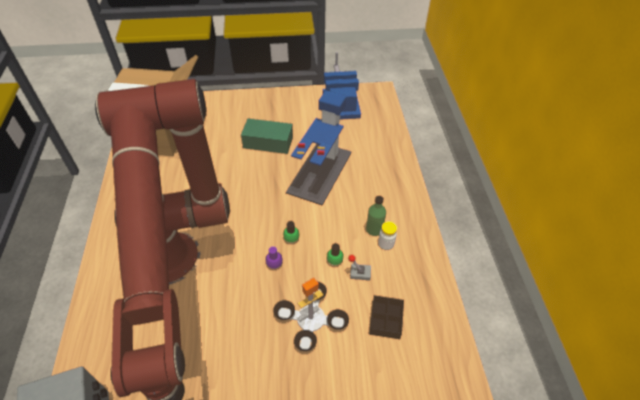

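The top view shows two green pods at (367,190) and (339,228). The purple look-alike is at (366,245), the carousel at (422,214), the stand at (255,190) and the lever at (382,172). In the side view the pods are at (335,254) and (291,233). I'll enlarge both views and measure by colour.

Run:
```python
from h import *
np.set_printoptions(precision=4,suppress=True)
save('top','top1.png',(200,125,470,270),2.9);save('side','side1.png',(230,85,430,365),2.1)
def blobs(cam,lo,hi,roi,mina=12):
    im=optics.grab_frame(cam);h=cv2.cvtColor(im,cv2.COLOR_RGB2HSV);m=cv2.inRange(h,lo,hi)
    k=np.zeros_like(m);k[roi[1]:roi[3],roi[0]:roi[2]]=255
    n,l,s,c=cv2.connectedComponentsWithStats(m&k);return [(c[i].round(2).tolist(),s[i].tolist()) for i in range(1,n) if s[i][4]>=mina]
T=(180,120,470,290);S=(220,85,430,365)
for nm,lo,hi in(('green',(45,120,50),(80,255,255)),('purple',(125,80,40),(160,255,255)),('orange',(5,200,150),(17,255,255)),('red',(0,170,120),(4,255,255)),('yellow',(22,150,140),(34,255,255)),('white',(0,0,170),(180,45,255))):
    for c,r in(('top',T),('side',S)):
        print(nm,c); 
        for b in blobs(c,lo,hi,r): print('  ',b)
```

```text
green top
   ([365.82, 190.8], [360, 183, 14, 14, 49])
   ([339.31, 228.44], [332, 221, 14, 15, 62])
green side
   ([290.89, 235.12], [284, 228, 15, 13, 124])
   ([334.72, 257.44], [328, 250, 15, 14, 128])
purple top
   ([366.02, 244.87], [359, 238, 15, 15, 173])
purple side
   ([273.38, 257.97], [266, 247, 16, 21, 240])
orange top
orange side
   ([309.82, 285.02], [303, 279, 15, 13, 112])
red top
   ([382.92, 173.71], [381, 171, 5, 6, 24])
red side
   ([351.58, 257.89], [350, 256, 4, 5, 19])
yellow top
   ([352.76, 136.14], [347, 130, 13, 13, 136])
yellow side
   ([388.79, 227.46], [381, 221, 16, 14, 174])
white top
   ([426.38, 195.02], [423, 191, 8, 9, 60])
   ([419.41, 209.43], [414, 205, 11, 10, 54])
   ([399.06, 210.16], [395, 206, 9, 9, 64])
   ([410.06, 213.75], [408, 210, 5, 7, 16])
   ([426.47, 220.74], [422, 216, 9, 11, 47])
   ([443.12, 222.6], [439, 219, 9, 8, 60])
   ([417.64, 226.64], [415, 225, 6, 4, 14])
   ([415.71, 238.16], [412, 234, 8, 9, 62])
white side
   ([416.6, 116.95], [395, 85, 35, 78, 1702])
   ([389.11, 237.77], [382, 234, 14, 9, 56])
   ([310.94, 318.48], [293, 302, 34, 29, 480])
   ([284.02, 312.36], [279, 308, 11, 10, 91])
   ([337.36, 321.6], [332, 317, 12, 10, 92])
   ([304.98, 342.6], [300, 337, 11, 12, 102])
```

View pics/top1.png

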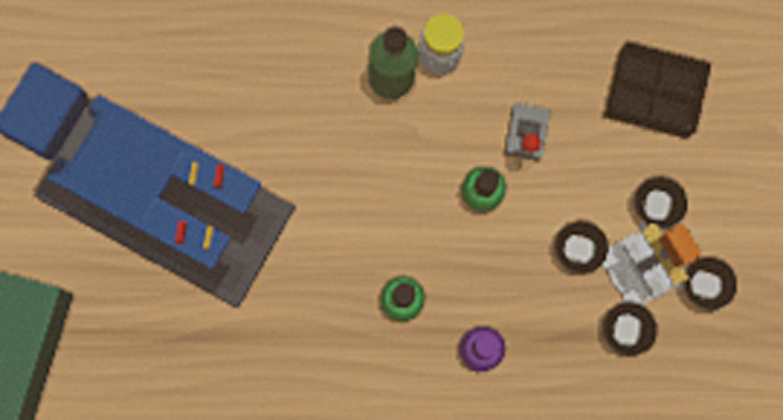

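View pics/side1.png

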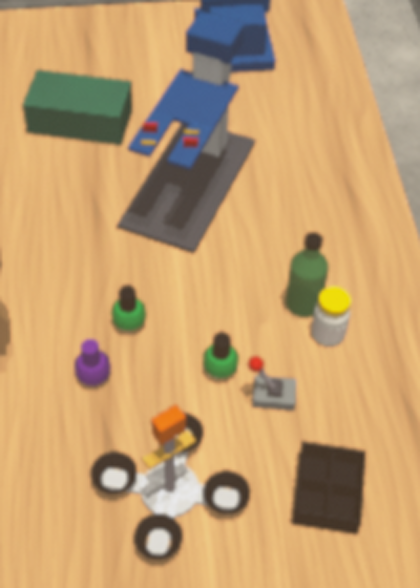

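Candidates: the green pods at top (366,191) and (339,228) fit the description. The thing at (366,245) has the same shape but is purple, so it is the decoy. Both crops confirm it. Next I'll fit the geometry of the pods, carousel, stand and lever.

```bash
cat > fit.py <<'E'
from h import *
from scipy.optimize import minimize, least_squares
np.set_printoptions(precision=4,suppress=True)
def cyl(x,y,r,z0,z1):
    a=np.linspace(0,2*np.pi,32);return np.array([(x+r*np.cos(t),y+r*np.sin(t),z) for z in(z0,z1) for t in a])
def render(cam,parts,s=8,org=(0,0),shape=(40,40)):
    m=np.zeros((shape[0]*s,shape[1]*s),np.uint8)
    for P in parts:
        q=np.array([proj(cam,p) for p in P])+.5-np.array(org)
        cv2.fillConvexPoly(m,cv2.convexHull((q*s).astype(np.int32)),1)
    return cv2.resize(m.astype(np.float32),shape[::-1],interpolation=cv2.INTER_AREA)
def podparts(x,y,z=0):
    return [np.vstack([cyl(x,y,.014,z,z),cyl(x,y,.030,z+.016,z+.048)]),cyl(x,y,.015,z+.045,z+.09)]
def fitpod(x,y,z=0,cams=('top','side'),ims=None):
    ims=ims or {c:optics.grab_frame(c) for c in cams};W=40;data={}
    for c in cams:
        o=np.round(proj(c,(x,y,z+.04))).astype(int)-W//2
        h=cv2.cvtColor(ims[c],cv2.COLOR_RGB2HSV)[o[1]:o[1]+W,o[0]:o[0]+W].astype(int)
        g=((h[...,0]>38)&(h[...,0]<90)&(h[...,1]>90))|(h[...,2]<62)
        n,l,s,ce=cv2.connectedComponentsWithStats(g.astype(np.uint8))
        i=1+np.argmax([s[k][4]-8*np.hypot(*(ce[k]-W/2)) for k in range(1,n)]);data[c]=(o,(l==i).astype(np.float32))
    f=lambda p:sum(np.abs(render(c,podparts(p[0],p[1],z),org=o,shape=(W,W))-m).sum() for c,(o,m) in data.items())
    r=minimize(f,(x,y),method='Nelder-Mead',options=dict(initial_simplex=[(x,y),(x+.01,y),(x,y+.01)],xatol=2e-4,fatol=.1))
    return r.x,r.fun
E
cat > m1.py <<'E'
from fit import *
ims={c:optics.grab_frame(c) for c in('top','side')}
for t in((366,191),(339,228)):
    p=at_z('top',*t,.035);print('pod',p[:2],fitpod(p[0],p[1],ims=ims),[fitpod(p[0],p[1],cams=(c,),ims=ims) for c in ims])
hs={c:cv2.cvtColor(ims[c],cv2.COLOR_RGB2HSV).astype(int) for c in ims}
# carousel
def cent(m,s):
    n,l,st,ce=cv2.connectedComponentsWithStats(m.astype(np.uint8));return [(ce[i],st[i][4]) for i in range(1,n) if st[i][4]>=s]
obs=[]
for c,roi in(('top',(380,175,470,260)),('side',(262,270,360,362))):
    H,S,V=[hs[c][roi[1]:roi[3],roi[0]:roi[2],k] for k in range(3)]
    org=(H>=5)&(H<18)&(S>190)&(V>90); print(c,'orange',[(a+np.array(roi[:2]),n) for a,n in cent(org,10)])
    wh=(S<50)&(V>165);print(c,'white',[(a+np.array(roi[:2]),n) for a,n in cent(wh,40)])
for c,roi in(('top',(240,165,300,225)),('side',(280,120,350,190))):
    im=ims[c][roi[1]:roi[3],roi[0]:roi[2]].astype(float);H,S,V=[hs[c][roi[1]:roi[3],roi[0]:roi[2],k] for k in range(3)]
    R,G,B=im[...,0],im[...,1],im[...,2]
    red=np.clip(R-np.maximum(G,B)-25,0,None);ye=np.clip(np.minimum(R,G)-B-25,0,None)*((H>15)|(R<G)) 
    for nm,w in(('red',red),('yellow',ye)):
        n,l,st,ce=cv2.connectedComponentsWithStats((w>0).astype(np.uint8))
        for i in range(1,n):
            if w[l==i].sum()>60:
                yy,xx=np.nonzero(l==i);ww=w[l==i];print(c,nm,np.round([(xx*ww).sum()/ww.sum()+roi[0],(yy*ww).sum()/ww.sum()+roi[1],ww.sum()],2))
# rectified stand view at z=.2, 1 mm/px
i=optics.camera_info('top')
E
python3 m1.py
```

```text
Traceback (most recent call last):
  File "m1.py", line 4, in <module>
    p=at_z('top',*t,.035);print('pod',p[:2],fitpod(p[0],p[1],ims=ims),[fitpod(p[0],p[1],cams=(c,),ims=ims) for c in ims])
                                            ~~~~~~^^^^^^^^^^^^^^^^^^^
  File "fit.py", line 23, in fitpod
    r=minimize(f,(x,y),method='Nelder-Mead',options=dict(initial_simplex=[(x,y),(x+.01,y),(x,y+.01)],xatol=2e-4,fatol=.1))
  File "fit.py", line 22, in <lambda>
    f=lambda p:sum(np.abs(render(c,podparts(p[0],p[1],z),org=o,shape=(W,W))-m).sum() for c,(o,m) in data.items())
               ~~~^^^^^^^^^^^^^^^^^^^^^^^^^^^^^^^^^^^^^^^^^^^^^^^^^^^^^^^^^^^^^^^^^^^^^^^^^^^^^^^^^^^^^^^^^^^^^^^
  File "fit.py", line 22, in <genexpr>
    f=lambda p:sum(np.abs(render(c,podparts(p[0],p[1],z),org=o,shape=(W,W))-m).sum() for c,(o,m) in data.items())
                          ~~~~~~^^^^^^^^^^^^^^^^^^^^^^^^^^^^^^^^^^^^^^^^^^^
  File "fit.py", line 9, in render
    q=np.array([proj(cam,p) for p in P])+.5-np.array(org)
                ~~~~^^^^^^^
  File "h.py", line 9, in proj
    c=optics.camera_info(cam);p=np.array(c['R'])@np.array(X)+np.array(c['t'])
ValueError: time passes only in moves, steps and waits
```

```bash
sed -i 's/^from plant.*/&\nimport functools\ninfo=functools.lru_cache(optics.camera_info)/; s/c=optics.camera_info(cam)/c=info(cam)/' h.py
python3 m1.py
```

```text
pod [ 0.5867 -0.0686] (array([ 0.5921, -0.0707]), np.float64(230.9375)) [(array([ 0.5914, -0.0706]), np.float64(83.84375)), (array([ 0.5936, -0.0704]), np.float64(146.515625))]
pod [0.4431 0.0373] (array([0.444 , 0.0399]), np.float64(221.5625)) [(array([0.4446, 0.0391]), np.float64(84.84375)), (array([0.4461, 0.0378]), np.float64(136.453125))]
top orange [(array([436.1786, 207.8929]), np.int32(28))]
top white [(array([426.3443, 195.082 ]), np.int32(61)), (array([399.0625, 210.1562]), np.int32(64)), (array([419.2712, 209.5424]), np.int32(59)), (array([426.3455, 221.0727]), np.int32(55)), (array([443.0656, 222.541 ]), np.int32(61)), (array([415.625 , 238.1562]), np.int32(64))]
side orange [(array([310.0974, 285.8182]), np.int32(154))]
side white [(array([310.9163, 318.2092]), np.int32(502)), (array([284.0211, 312.4526]), np.int32(95)), (array([337.3053, 321.5684]), np.int32(95)), (array([304.9524, 342.5333]), np.int32(105))]
top red [ 282.42  174.24 7340.  ]
top red [266.2  183.81 135.  ]
top red [ 274.97  185.21 1546.  ]
top red [ 294.66  216.36 1709.  ]
top red [ 261.8   204.48 1634.  ]
top red [271.2  206.34 121.  ]
top red [ 249.59  219.03 2289.  ]
top yellow [  282.67   174.25 12194.  ]
top yellow [266.17 184.38 934.  ]
top yellow [ 295.08  215.86 2744.  ]
top yellow [271.3  206.34 938.  ]
top yellow [ 249.35  219.   3679.  ]
side red [  293.71   153.5  25389.  ]
side red [ 344.56  135.06 6642.  ]
side red [ 320.28  151.78 1390.  ]
side red [ 343.24  177.97 7246.  ]
side yellow [  292.17   153.2  33471.  ]
side yellow [ 345.11  135.35 8588.  ]
side yellow [320.09 147.35 326.  ]
side yellow [300.32 152.4  314.  ]
side yellow [  343.46   179.2  10431.  ]
```

```bash
cat > m2.py <<'E'
from fit import *
W=[('top',399.06,210.16),('top',415.63,238.16),('top',443.07,222.54),('top',426.34,195.08),('side',284.02,312.45),('side',337.3,321.57),('side',304.95,342.53)]
# order angle assignment: nearest
def cups(p,z): return [np.array([p[0]+.088*np.cos(p[2]+a),p[1]+.088*np.sin(p[2]+a),z]) for a in np.radians([45,135,225,315])]
def res(p,grip=True):
    C=cups(p,p[3]);r=[]
    for c,u,v in W:
        d=[proj(c,q)-(u,v) for q in C];r+=list(d[np.argmin([np.hypot(*e) for e in d])])
    r+=list(proj('side',(p[0],p[1],.208))-(310.1,285.8));
    return r
c0=at_z('top',421,216.5,.01)
s=least_squares(res,(c0[0],c0[1],np.radians(33),.01));print('carousel',s.x,np.degrees(s.x[2]),np.round(s.fun,2))
print('cups',cups(s.x,.055))
# stand
red=[('top',274.97,185.21),('top',261.8,204.48)];yel=[('top',266.17,184.38),('top',271.3,206.34)]
R=[at_z('top',u,v,.213)[:2] for _,u,v in red];Y=[at_z('top',u,v,.203)[:2] for _,u,v in yel]
ax=(np.mean(R,0)+np.mean(Y,0))/2
print('stand axis',np.mean(R,0),np.mean(Y,0)); u=(R[0]+Y[0]-R[1]-Y[1])/4;g=R[0]-Y[0]
print('lock yaw',np.degrees(np.arctan2(u[1],u[0])),'r',np.hypot(*u),'rib->stop',np.hypot(*g),np.degrees(np.arctan2(g[1],g[0]))+90, [np.hypot(*(x-ax)) for x in R+Y])
print('side check red',at_z('side',320.28,151.78,.21),R)
# lever
o1,d1=ray('top',382.92,173.71);o2,d2=ray('side',351.58,257.89)
A=np.stack([d1,-d2],1);k=np.linalg.lstsq(A,o2-o1,rcond=None)[0];print('ball',o1+k[0]*d1,o2+k[1]*d2)
print('lever bbox mid',at_z('top',382.1,172.5,.02),'jar',at_z('top',352.8,136.1,.1),'bottle',at_z('top',336.5,139,.18))
# rectified
i=info('top');P=np.array(i['R']);K=np.array([[i['fx'],0,i['cx']],[0,i['fy'],i['cy']],[0,0,1]])
t=np.array(i['t']);x0,y0,z=ax[0]+.2,ax[1]+.25,.2   # img col=(y0-y), row=(x0-x)
s_=2000.; M=K@np.stack([P[:,1]*(-1/s_),P[:,0]*(-1/s_),P@np.array([x0,y0,z])+t],1)
im=cv2.warpPerspective(optics.grab_frame('top'),M,(800,600),flags=cv2.INTER_CUBIC|cv2.WARP_INVERSE_MAP)
cv2.imwrite('pics/rect.png',im[:,:,::-1])
E
python3 m2.py
```

```text
carousel [ 0.4897 -0.2844  0.502   0.0082] 28.76268627746004 [ 0.15  0.26  0.03  0.22 -0.08  0.36 -0.01  0.26  0.32 -0.18  0.31 -0.
  0.3  -0.1  -0.02  0.13]
cups [array([ 0.5143, -0.1999,  0.055 ]), array([ 0.4053, -0.2598,  0.055 ]), array([ 0.4651, -0.3689,  0.055 ]), array([ 0.5742, -0.309 ,  0.055 ])]
stand axis [0.54   0.2863] [0.54   0.2865]
lock yaw -9.472296436493963 r 0.036686324810496905 rib->stop 0.032242360391401215 -8.936879080932243 [np.float64(0.040209852578517453), np.float64(0.04012623115993178), np.float64(0.03993401449417467), np.float64(0.03985935195978973)]
side check red [0.5733 0.2653 0.21  ] [array([0.5737, 0.2644]), array([0.5063, 0.3081])]
ball [ 0.6416 -0.1275  0.0952] [ 0.6402 -0.1277  0.0949]
lever bbox mid [ 0.6639 -0.1353  0.02  ] jar [ 0.7879 -0.0157  0.1   ] bottle [0.7508 0.0493 0.18  ]
```

View pics/rect.png

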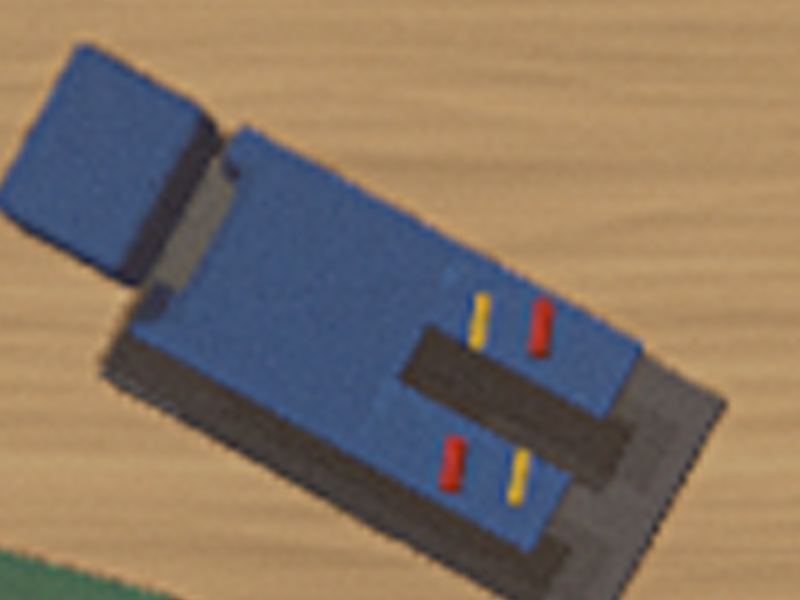

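The rectified stand fits well: axis at (0.540, 0.286), slot yaw about 60.7°, lock yaw about -9.3°, ribs and stops at 40 mm radius. The carousel is at (0.490,-0.284) with yaw 28.8°. I'll turn the tool to the cup tangent and rise first, then work out the next steps.

```bash
cat > go.py <<'E'
import sys
from h import *
from scipy.spatial.transform import Rotation as Ro
a=list(map(float,sys.argv[1:]));s=state();q=s['tool_rot'];R=Ro.from_quat([q[1],q[2],q[3],q[0]])
yaw=np.degrees(np.arctan2(R.as_matrix()[1,0],R.as_matrix()[0,0]))
print('t',round(s['time'],1),'tcp',s['tool_pos'].round(4),'yawx',round(yaw,2),'zax',R.as_matrix()[:,2].round(4),'w',round(s['gripper_width'],3),'F',s['contact_force'].round(1),'g',round(s['grasp_force'],1),'q',s['joint_pos'].round(2))
for i in range(0,len(a),3):
    base=s['tool_pos'] if i==0 else np.array(a[i-3:i]); d=R.inv().apply(np.array(a[i:i+3])-base)
    print('d/0.8:',(d/.8).round(4),'rows',int(np.ceil(np.linalg.norm(d)/.05)))
E
python3 -m inch '[{"dz":-0.1,"rz":-0.35},{"dz":-0.1,"rz":-0.35},{"dz":-0.1,"rz":-0.35},{"dz":-0.1,"rz":-0.35},{"dz":-0.1,"rz":-0.35}]' 1
python3 -m inch '[{"dz":-0.025,"rz":-0.345},{"dz":-0.025,"rz":-0.345},{"dz":-0.025,"rz":-0.345},{"dz":-0.025,"rz":-0.345},{"dz":-0.025,"rz":-0.345}]'
python3 go.py 0.592 -0.071 0.331  0.592 -0.071 0.15 0.592 -0.071 0.051
```

```text
t 1.9 tcp [ 0.1521 -0.6062  0.2313] yawx 14.08 zax [ 0. -0. -1.] w 0.999 F [-0.5 -0.  -0.5] g 0.0 q [-1.44  0.05  1.61  0.    1.48 -0.12]
d/0.8: [ 0.6962 -0.5151 -0.1246] rows 14
d/0.8: [-0.     -0.      0.2262] rows 4
d/0.8: [-0.     -0.      0.1237] rows 2validation failed for argument at $[0]...
validation failed for argument at $[0]...
```

```bash
python3 -m inch '[{"dx":0,"dy":0,"dz":-0.1,"rx":0,"ry":0,"rz":-0.35},{"dx":0,"dy":0,"dz":-0.1,"rx":0,"ry":0,"rz":-0.35},{"dx":0,"dy":0,"dz":-0.1,"rx":0,"ry":0,"rz":-0.35},{"dx":0,"dy":0,"dz":-0.1,"rx":0,"ry":0,"rz":-0.35},{"dx":0,"dy":0,"dz":-0.1,"rx":0,"ry":0,"rz":-0.35}]' 1
python3 -m inch '[{"dx":0,"dy":0,"dz":-0.025,"rx":0,"ry":0,"rz":-0.345},{"dx":0,"dy":0,"dz":-0.025,"rx":0,"ry":0,"rz":-0.345},{"dx":0,"dy":0,"dz":-0.025,"rx":0,"ry":0,"rz":-0.345},{"dx":0,"dy":0,"dz":-0.025,"rx":0,"ry":0,"rz":-0.345},{"dx":0,"dy":0,"dz":-0.025,"rx":0,"ry":0,"rz":-0.345}]'
python3 go.py 0.592 -0.071 0.331  0.592 -0.071 0.15 0.592 -0.071 0.051
```

```text
time: 2.45
tool_pos: [0.1521, -0.6063, 0.3117]
tool_rot: [0.0, 0.927, 0.376, -0.0]
contact_force: [-0.4, -0.2, -0.4]
gripper_width: 0.999
grasp_force: 0.0
time: 2.95
tool_pos: [0.1521, -0.6061, 0.3308]
tool_rot: [-0.0, 0.8, 0.6, 0.0]
contact_force: [-0.0, -0.1, 0.3]
gripper_width: 0.998
grasp_force: 0.0
t 3.0 tcp [ 0.1521 -0.6061  0.3308] yawx 73.71 zax [-1.e-04  8.e-04 -1.e+00] w 0.998 F [-0.  -0.1  0.3] g 0.0 q [-1.44  0.01  1.49  0.    1.64 -1.16]
d/0.8: [7.962e-01 3.403e-01 2.000e-04] rows 14
d/0.8: [-2.000e-04  1.000e-04  2.262e-01] rows 4
d/0.8: [-1.000e-04  0.000e+00  1.237e-01] rows 2
```

```bash
python3 -m inch '[{"dx":0.2654,"dy":0.1134,"dz":0,"rx":0,"ry":0,"rz":0},{"dx":0.2654,"dy":0.1134,"dz":0,"rx":0,"ry":0,"rz":0},{"dx":0.2654,"dy":0.1134,"dz":0,"rx":0,"ry":0,"rz":0},{"dx":0.2654,"dy":0.1134,"dz":0,"rx":0,"ry":0,"rz":0},{"dx":0.2654,"dy":0.1134,"dz":0,"rx":0,"ry":0,"rz":0}]' 
python3 -m inch '[{"dx":0.2654,"dy":0.1134,"dz":0,"rx":0,"ry":0,"rz":0},{"dx":0.2654,"dy":0.1134,"dz":0,"rx":0,"ry":0,"rz":0},{"dx":0.2654,"dy":0.1134,"dz":0,"rx":0,"ry":0,"rz":0},{"dx":0.2654,"dy":0.1134,"dz":0,"rx":0,"ry":0,"rz":0},{"dx":0.2654,"dy":0.1134,"dz":0,"rx":0,"ry":0,"rz":0}]' 
python3 go.py 0.592 -0.071 0.331
python3 - <<'E'
from fit import *
ims={c:optics.grab_frame(c) for c in('top','side')}
for p in((.592,-.071),(.444,.039)): print(fitpod(*p,ims=ims))
cv2.imwrite('pics/both.png',np.hstack([ims['top'][100:300,90:490],ims['side'][:,240:440][50:250]])[:,:,::-1])
cv2.imwrite('pics/full_top.png',ims['top'][:,:,::-1]);cv2.imwrite('pics/full_side.png',ims['side'][:,:,::-1])
E
```

```text
time: 3.45
tool_pos: [0.2999, -0.4251, 0.3313]
tool_rot: [0.0, 0.8, 0.6, 0.0]
contact_force: [0.6, -0.2, 0.1]
gripper_width: 0.998
grasp_force: 0.0
time: 3.95
tool_pos: [0.4461, -0.2462, 0.3313]
tool_rot: [-0.0, 0.8, 0.6, 0.0]
contact_force: [0.6, -0.3, 0.7]
gripper_width: 1.001
grasp_force: 0.0
t 4.0 tcp [ 0.4461 -0.2462  0.3313] yawx 73.78 zax [ 5.e-04  4.e-04 -1.e+00] w 1.001 F [ 0.6 -0.3  0.7] g 0.0 q [-0.65 -0.27  1.74  0.    1.66 -0.37]
d/0.8: [0.2613 0.114  0.0006] rows 5
(array([ 0.5928, -0.0696]), np.float64(232.515625))
(array([0.4445, 0.0404]), np.float64(374.96875))
```

View pics/full_side.png

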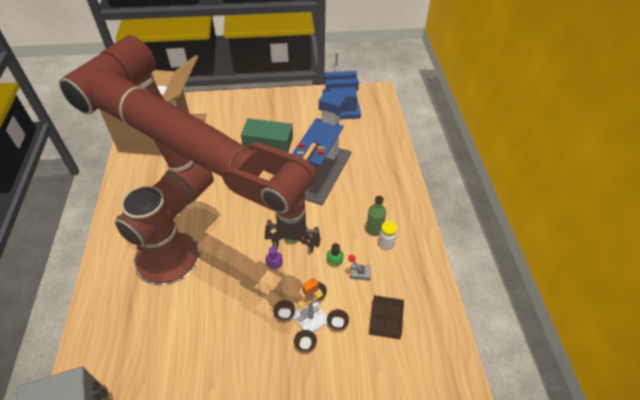

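The bench uncovered by the arm shows no more pods, so there are two: side (335,254), and the other behind the gripper at about (291,236). Next is pod A.

```bash
python3 -m inch '[{"dx":0.262,"dy":0.114,"dz":0,"rx":0,"ry":0,"rz":0},{"dx":0.262,"dy":0.114,"dz":0,"rx":0,"ry":0,"rz":0},{"dx":0.262,"dy":0.114,"dz":0,"rx":0,"ry":0,"rz":0},{"dx":0.262,"dy":0.114,"dz":0,"rx":0,"ry":0,"rz":0},{"dx":0.262,"dy":0.114,"dz":0,"rx":0,"ry":0,"rz":0}]' 
python3 -m inch '[{"dx":0,"dy":0,"dz":0.05,"rx":0,"ry":0,"rz":0},{"dx":0,"dy":0,"dz":0.112,"rx":0,"ry":0,"rz":0},{"dx":0,"dy":0,"dz":0.174,"rx":0,"ry":0,"rz":0},{"dx":0,"dy":0,"dz":0.225,"rx":0,"ry":0,"rz":0},{"dx":0,"dy":0,"dz":0.225,"rx":0,"ry":0,"rz":0}]' 
python3 go.py 0.592 -0.070 0.051
python3 - <<'E'
from fit import *
print(fitpod(.592,-.07,cams=('side',)))
E
```

```text
time: 4.55
tool_pos: [0.5919, -0.0713, 0.3308]
tool_rot: [-0.0, 0.8, 0.6, -0.0]
contact_force: [-0.2, -0.3, -0.7]
gripper_width: 1.001
grasp_force: 0.0
time: 5.05
tool_pos: [0.5855, -0.0728, 0.1432]
tool_rot: [-0.006, 0.8, 0.599, -0.005]
contact_force: [-0.7, -0.0, -0.7]
gripper_width: 0.998
grasp_force: 0.0
t 5.0 tcp [ 0.5855 -0.0728  0.1432] yawx 73.65 zax [-0.0143  0.0033 -0.9999] w 0.998 F [-0.7 -0.  -0.7] g 0.0 q [-0.25  0.05  1.77 -0.    1.34  0.04]
d/0.8: [0.0058 0.0085 0.1151] rows 2
(array([ 0.5916, -0.0728]), np.float64(134.578125))
```

```bash
python3 -m inch '[{"dx":0,"dy":0,"dz":0,"rx":0,"ry":0,"rz":0},{"dx":0,"dy":0,"dz":0,"rx":0,"ry":0,"rz":0},{"dx":0.0005,"dy":0,"dz":0.06,"rx":0,"ry":0,"rz":0},{"dx":0.0005,"dy":0,"dz":0.12,"rx":0,"ry":0,"rz":0},{"dx":0.0005,"dy":0,"dz":0.125,"rx":0,"ry":0,"rz":0}]' 
python3 -m inch '[{"dx":0,"dy":0,"dz":0,"rx":0,"ry":0,"rz":0},{"dx":0,"dy":0,"dz":0,"rx":0,"ry":0,"rz":0},{"dx":0,"dy":0,"dz":0,"rx":0,"ry":0,"rz":0}]' 
python3 -m inch '[{"dx":0,"dy":0,"dz":0,"rx":0,"ry":0,"rz":0},{"dx":0,"dy":0,"dz":0,"rx":0,"ry":0,"rz":0},{"dx":0,"dy":0,"dz":0,"rx":0,"ry":0,"rz":0},{"dx":0,"dy":0,"dz":0,"rx":0,"ry":0,"rz":0},{"dx":0,"dy":0,"dz":0,"rx":0,"ry":0,"rz":0}]' -1
python3 -m inch '[{"dx":0,"dy":0,"dz":0,"rx":0,"ry":0,"rz":0},{"dx":0,"dy":0,"dz":0,"rx":0,"ry":0,"rz":0},{"dx":0,"dy":0,"dz":0,"rx":0,"ry":0,"rz":0},{"dx":0,"dy":0,"dz":0,"rx":0,"ry":0,"rz":0}]'
python3 go.py 0.592 -0.0713 0.14 0.5143 -0.1999 0.14 0.5143 -0.1999 0.061
```

```text
time: 5.6
tool_pos: [0.5874, -0.072, 0.0471]
tool_rot: [-0.003, 0.8, 0.6, -0.003]
contact_force: [-1.0, 1.2, -1.3]
gripper_width: 1.004
grasp_force: 0.0
time: 5.9
tool_pos: [0.5935, -0.0734, 0.0553]
tool_rot: [0.002, 0.8, 0.6, 0.002]
contact_force: [-0.7, 0.6, 0.8]
gripper_width: 0.997
grasp_force: 0.0
time: 6.4
tool_pos: [0.5911, -0.0728, 0.0517]
tool_rot: [0.0, 0.8, 0.601, 0.0]
contact_force: [0.1, 0.7, 1.8]
gripper_width: 0.334
grasp_force: 59.0
time: 6.8
tool_pos: [0.5911, -0.0728, 0.0517]
tool_rot: [0.0, 0.8, 0.601, 0.0]
contact_force: [-0.1, -0.2, 3.9]
gripper_width: 0.336
grasp_force: 59.0
t 6.8 tcp [ 0.5911 -0.0728  0.0517] yawx 73.81 zax [ 6.e-04 -1.e-04 -1.e+00] w 0.336 F [-0.1 -0.2  3.9] g 59.0 q [-0.25  0.16  1.82  0.    1.17  0.04]
d/0.8: [ 0.0021  0.0006 -0.1104] rows 2
d/0.8: [-0.1815 -0.0485 -0.    ] rows 4
d/0.8: [-0.     -0.0001  0.0987] rows 2
```

```bash
python3 -m inch '[{"dx":0,"dy":0,"dz":-0.04,"rx":0,"ry":0,"rz":0},{"dx":0,"dy":0,"dz":-0.08,"rx":0,"ry":0,"rz":0},{"dx":0,"dy":0,"dz":-0.11,"rx":0,"ry":0,"rz":0},{"dx":0,"dy":0,"dz":-0.11,"rx":0,"ry":0,"rz":0},{"dx":0,"dy":0,"dz":-0.11,"rx":0,"ry":0,"rz":0}]' 
python3 -m inch '[{"dx":-0.045,"dy":-0.012,"dz":0,"rx":0,"ry":0,"rz":0},{"dx":-0.09,"dy":-0.024,"dz":0,"rx":0,"ry":0,"rz":0},{"dx":-0.135,"dy":-0.036,"dz":0,"rx":0,"ry":0,"rz":0},{"dx":-0.18,"dy":-0.0485,"dz":0,"rx":0,"ry":0,"rz":0},{"dx":-0.18,"dy":-0.0485,"dz":0,"rx":0,"ry":0,"rz":0}]' 
python3 -m inch '[{"dx":0,"dy":0,"dz":0,"rx":0,"ry":0,"rz":0},{"dx":0,"dy":0,"dz":0,"rx":0,"ry":0,"rz":0},{"dx":0,"dy":0,"dz":0,"rx":0,"ry":0,"rz":0},{"dx":0,"dy":0,"dz":0,"rx":0,"ry":0,"rz":0}]'
python3 go.py 0.5143 -0.1999 0.063
python3 - <<'E'
from fit import *
save('side','s3.png',(250,200,370,360),4);
E
```

```text
time: 7.3
tool_pos: [0.5905, -0.0726, 0.1387]
tool_rot: [-0.0, 0.8, 0.601, -0.0]
contact_force: [-0.4, 0.8, -0.1]
gripper_width: 0.334
grasp_force: 59.1
time: 7.8
tool_pos: [0.5102, -0.2023, 0.1363]
tool_rot: [-0.002, 0.801, 0.599, -0.002]
contact_force: [0.7, 0.6, 0.1]
gripper_width: 0.337
grasp_force: 59.2
time: 8.2
tool_pos: [0.5137, -0.1993, 0.139]
tool_rot: [-0.0, 0.799, 0.601, -0.0]
contact_force: [-1.0, -0.6, -0.4]
gripper_width: 0.338
grasp_force: 59.2
t 8.2 tcp [ 0.5137 -0.1993  0.139 ] yawx 73.9 zax [-4.e-04  4.e-04 -1.e+00] w 0.338 F [-1.  -0.6 -0.4] g 59.2 q [-0.51 -0.05  1.87  0.    1.32 -0.22]
d/0.8: [-0.0006  0.001   0.095 ] rows 2
```

View pics/s3.png

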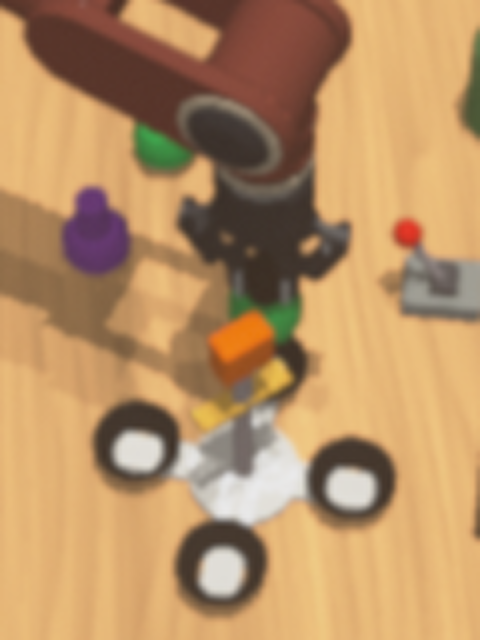

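The pod hangs straight over the cup at about (283,284), clear of the orange grip. Lowering and releasing.

```bash
python3 -m inch '[{"dx":0,"dy":0,"dz":0.04,"rx":0,"ry":0,"rz":0},{"dx":0,"dy":0,"dz":0.08,"rx":0,"ry":0,"rz":0},{"dx":0,"dy":0,"dz":0.095,"rx":0,"ry":0,"rz":0},{"dx":0,"dy":0,"dz":0.095,"rx":0,"ry":0,"rz":0},{"dx":0,"dy":0,"dz":0.095,"rx":0,"ry":0,"rz":0}]' 
python3 -m inch '[{"dx":0,"dy":0,"dz":0,"rx":0,"ry":0,"rz":0},{"dx":0,"dy":0,"dz":0,"rx":0,"ry":0,"rz":0},{"dx":0,"dy":0,"dz":0,"rx":0,"ry":0,"rz":0},{"dx":0,"dy":0,"dz":0,"rx":0,"ry":0,"rz":0}]'
python3 -m inch '[{"dx":0,"dy":0,"dz":0,"rx":0,"ry":0,"rz":0},{"dx":0,"dy":0,"dz":0,"rx":0,"ry":0,"rz":0},{"dx":0,"dy":0,"dz":0,"rx":0,"ry":0,"rz":0},{"dx":0,"dy":0,"dz":0,"rx":0,"ry":0,"rz":0},{"dx":0,"dy":0,"dz":0,"rx":0,"ry":0,"rz":0}]' 1
python3 -m inch '[{"dx":0,"dy":0,"dz":-0.04,"rx":0,"ry":0,"rz":0},{"dx":0,"dy":0,"dz":-0.1,"rx":0,"ry":0,"rz":0},{"dx":0,"dy":0,"dz":-0.16,"rx":0,"ry":0,"rz":0},{"dx":0,"dy":0,"dz":-0.17,"rx":0,"ry":0,"rz":0},{"dx":0,"dy":0,"dz":-0.17,"rx":0,"ry":0,"rz":0}]'
python3 go.py 0.444 0.0395 0.199 0.444 0.0395 0.15
```

```text
time: 8.75
tool_pos: [0.5139, -0.2, 0.0639]
tool_rot: [0.0, 0.8, 0.601, 0.0]
contact_force: [-0.1, 0.5, -0.0]
gripper_width: 0.334
grasp_force: 59.2
time: 9.15
tool_pos: [0.5136, -0.2002, 0.0636]
tool_rot: [0.0, 0.8, 0.601, 0.0]
contact_force: [-0.2, -1.0, -0.1]
gripper_width: 0.339
grasp_force: 59.2
time: 9.65
tool_pos: [0.5134, -0.2002, 0.0633]
tool_rot: [0.0, 0.8, 0.601, 0.0]
contact_force: [0.2, -0.7, 0.0]
gripper_width: 1.002
grasp_force: 0.0
time: 10.15
tool_pos: [0.5148, -0.201, 0.2024]
tool_rot: [0.003, 0.8, 0.601, 0.001]
contact_force: [-0.2, -0.7, -0.2]
gripper_width: 0.997
grasp_force: 0.0
t 10.2 tcp [ 0.5148 -0.201   0.2024] yawx 73.81 zax [ 0.005  -0.0028 -1.    ] w 0.997 F [-0.2 -0.7 -0.2] g 0.0 q [-0.51 -0.1   1.82  0.    1.42 -0.22]
d/0.8: [ 0.264  -0.1688  0.003 ] rows 6
d/0.8: [ 0.0001 -0.0003  0.0612] rows 1
```

```bash
python3 -m inch '[{"dx":0.05,"dy":-0.032,"dz":0,"rx":0,"ry":0,"rz":0},{"dx":0.1,"dy":-0.064,"dz":0,"rx":0,"ry":0,"rz":0},{"dx":0.15,"dy":-0.096,"dz":0,"rx":0,"ry":0,"rz":0},{"dx":0.2,"dy":-0.128,"dz":0,"rx":0,"ry":0,"rz":0},{"dx":0.245,"dy":-0.157,"dz":0,"rx":0,"ry":0,"rz":0}]' 
python3 -m inch '[{"dx":0.019,"dy":-0.012,"dz":0.04,"rx":0,"ry":0,"rz":0},{"dx":0.019,"dy":-0.012,"dz":0.06,"rx":0,"ry":0,"rz":0},{"dx":0.019,"dy":-0.012,"dz":0.06,"rx":0,"ry":0,"rz":0},{"dx":0.019,"dy":-0.012,"dz":0.06,"rx":0,"ry":0,"rz":0},{"dx":0.019,"dy":-0.012,"dz":0.06,"rx":0,"ry":0,"rz":0}]'
python3 - <<'E'
from fit import *
ims={c:optics.grab_frame(c) for c in('top','side')}
print(fitpod(.444,.0395,cams=('side',),ims=ims),fitpod(.5143,-.2,.01,ims=ims))
im=cv2.resize(ims['side'][200:360,250:370],None,fx=3.5,fy=3.5,interpolation=2)
cv2.imwrite('pics/s4.png',im[:,:,::-1])
E
python3 go.py 0.444 0.0395 0.051
```

```text
time: 10.65
tool_pos: [0.4452, 0.0249, 0.1964]
tool_rot: [-0.002, 0.8, 0.6, -0.001]
contact_force: [0.8, 1.5, 0.2]
gripper_width: 1.002
grasp_force: 0.0
time: 11.15
tool_pos: [0.4429, 0.0399, 0.1518]
tool_rot: [0.0, 0.8, 0.6, 0.0]
contact_force: [-0.2, -0.9, 0.3]
gripper_width: 1.0
grasp_force: 0.0
(array([0.4452, 0.0385]), np.float64(102.265625)) (array([ 0.5131, -0.197 ]), np.float64(355.984375))
t 11.2 tcp [0.4432 0.0398 0.1523] yawx 73.76 zax [ 1.6e-03 -1.0e-04 -1.0e+00] w 1.001 F [ 0.4 -0.2 -0.4] g 0.0 q [-0.08 -0.34  2.1  -0.    1.38  0.21]
d/0.8: [-0.0002  0.0008  0.1267] rows 3
```

View pics/s4.png

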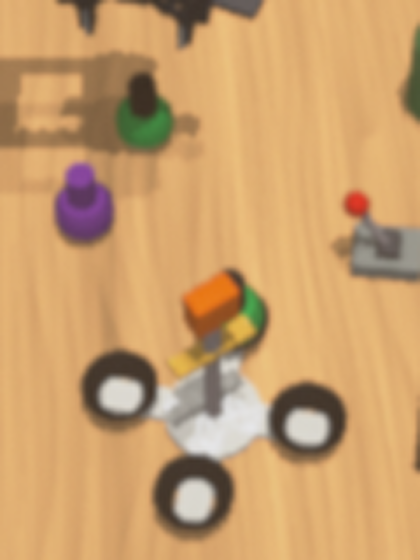

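Pod A sits upright in its cup, partly behind the grip at crop (245,300). Pod B still stands at crop (143,115). Picking B.

```bash
python3 -m inch '[{"dx":0,"dy":-0.001,"dz":0.04,"rx":0,"ry":0,"rz":0},{"dx":0,"dy":0.001,"dz":0.08,"rx":0,"ry":0,"rz":0},{"dx":0,"dy":0.001,"dz":0.11,"rx":0,"ry":0,"rz":0},{"dx":0,"dy":0.001,"dz":0.125,"rx":0,"ry":0,"rz":0},{"dx":0,"dy":0.001,"dz":0.125,"rx":0,"ry":0,"rz":0}]' 
python3 -m inch '[{"dx":0,"dy":0,"dz":0,"rx":0,"ry":0,"rz":0},{"dx":0,"dy":0,"dz":0,"rx":0,"ry":0,"rz":0},{"dx":0,"dy":0,"dz":0,"rx":0,"ry":0,"rz":0}]' 
python3 -m inch '[{"dx":0,"dy":0,"dz":0,"rx":0,"ry":0,"rz":0},{"dx":0,"dy":0,"dz":0,"rx":0,"ry":0,"rz":0},{"dx":0,"dy":0,"dz":0,"rx":0,"ry":0,"rz":0},{"dx":0,"dy":0,"dz":0,"rx":0,"ry":0,"rz":0},{"dx":0,"dy":0,"dz":0,"rx":0,"ry":0,"rz":0}]' -1
python3 -m inch '[{"dx":0,"dy":0,"dz":0,"rx":0,"ry":0,"rz":0},{"dx":0,"dy":0,"dz":0,"rx":0,"ry":0,"rz":0},{"dx":0,"dy":0,"dz":0,"rx":0,"ry":0,"rz":0},{"dx":0,"dy":0,"dz":0,"rx":0,"ry":0,"rz":0}]'
python3 -m inch '[{"dx":0,"dy":0,"dz":-0.06,"rx":0,"ry":0,"rz":0},{"dx":0,"dy":0,"dz":-0.12,"rx":0,"ry":0,"rz":0},{"dx":0,"dy":0,"dz":-0.18,"rx":0,"ry":0,"rz":0},{"dx":0,"dy":0,"dz":-0.24,"rx":0,"ry":0,"rz":0},{"dx":0,"dy":0,"dz":-0.3,"rx":0,"ry":0,"rz":0}]'
python3 -m inch '[{"dx":0,"dy":0,"dz":-0.05,"rx":0,"ry":0,"rz":0},{"dx":0,"dy":0,"dz":-0.05,"rx":0,"ry":0,"rz":0},{"dx":0,"dy":0,"dz":-0.05,"rx":0,"ry":0,"rz":0},{"dx":0,"dy":0,"dz":-0.05,"rx":0,"ry":0,"rz":0}]'
python3 go.py 0.58 -0.369 0.33  0.4651 -0.3689 0.33 0.4651 -.3689 0.063
```

```text
time: 11.75
tool_pos: [0.4423, 0.0399, 0.0501]
tool_rot: [-0.001, 0.8, 0.6, -0.001]
contact_force: [0.1, 0.0, 0.6]
gripper_width: 0.998
grasp_force: 0.0
time: 12.05
tool_pos: [0.4445, 0.04, 0.0529]
tool_rot: [0.001, 0.8, 0.601, 0.001]
contact_force: [0.5, -0.7, 0.0]
gripper_width: 1.0
grasp_force: 0.0
time: 12.55
tool_pos: [0.4433, 0.0401, 0.0514]
tool_rot: [0.0, 0.8, 0.601, 0.0]
contact_force: [0.3, 1.0, 0.6]
gripper_width: 0.339
grasp_force: 58.9
time: 12.95
tool_pos: [0.4433, 0.0401, 0.0514]
tool_rot: [0.0, 0.8, 0.6, 0.0]
contact_force: [-0.5, 0.8, 1.4]
gripper_width: 0.337
grasp_force: 58.9
time: 13.45
tool_pos: [0.4427, 0.0401, 0.2929]
tool_rot: [0.0, 0.8, 0.601, -0.0]
contact_force: [1.4, -0.1, -0.9]
gripper_width: 0.339
grasp_force: 59.2
time: 13.85
tool_pos: [0.4425, 0.0401, 0.3291]
tool_rot: [-0.001, 0.8, 0.6, -0.001]
contact_force: [0.2, -0.0, -0.6]
gripper_width: 0.34
grasp_force: 59.3
t 13.8 tcp [0.4425 0.0401 0.3291] yawx 73.81 zax [-3.4e-03  2.0e-04 -1.0e+00] w 0.34 F [ 0.2 -0.  -0.6] g 59.3 q [-0.08 -0.43  1.87 -0.    1.7   0.21]
d/0.8: [-0.4432  0.3076 -0.0018] rows 9
d/0.8: [-0.0399 -0.138   0.0005] rows 3
d/0.8: [3.000e-04 1.100e-03 3.337e-01] rows 6
```

```bash
python3 -m inch '[{"dx":-0.05,"dy":0.0175,"dz":0,"rx":0,"ry":0,"rz":0},{"dx":-0.105,"dy":0.037,"dz":0,"rx":0,"ry":0,"rz":0},{"dx":-0.16,"dy":0.056,"dz":0,"rx":0,"ry":0,"rz":0},{"dx":-0.215,"dy":0.0755,"dz":0,"rx":0,"ry":0,"rz":0},{"dx":-0.27,"dy":0.0948,"dz":0,"rx":0,"ry":0,"rz":0}]' 
python3 -m inch '[{"dx":-0.055,"dy":0.019,"dz":0,"rx":0,"ry":0,"rz":0},{"dx":-0.11,"dy":0.038,"dz":0,"rx":0,"ry":0,"rz":0},{"dx":-0.165,"dy":0.057,"dz":0,"rx":0,"ry":0,"rz":0},{"dx":-0.213,"dy":0.0748,"dz":0,"rx":0,"ry":0,"rz":0},{"dx":-0.213,"dy":0.0748,"dz":0,"rx":0,"ry":0,"rz":0}]' 
python3 -m inch '[{"dx":0,"dy":0,"dz":0,"rx":0,"ry":0,"rz":0},{"dx":0,"dy":0,"dz":0,"rx":0,"ry":0,"rz":0},{"dx":0,"dy":0,"dz":0,"rx":0,"ry":0,"rz":0}]' 
python3 go.py 0.4651 -.3689 0.143  0.4651 -.3689 0.063
python3 - <<'E'
from fit import *
print(fitpod(.5143,-.2,.01,cams=('top',)),fitpod(.5143,-.2,.01,cams=('side',)))
E
```

```text
time: 14.35
tool_pos: [0.4548, -0.1899, 0.3285]
tool_rot: [-0.002, 0.8, 0.6, -0.001]
contact_force: [1.2, -0.1, -0.7]
gripper_width: 0.338
grasp_force: 59.3
time: 14.85
tool_pos: [0.4643, -0.3722, 0.3267]
tool_rot: [-0.003, 0.801, 0.599, -0.001]
contact_force: [0.1, 0.1, -0.6]
gripper_width: 0.332
grasp_force: 59.4
time: 15.15
tool_pos: [0.4659, -0.3674, 0.331]
tool_rot: [-0.0, 0.799, 0.601, 0.0]
contact_force: [-0.3, -0.7, -0.8]
gripper_width: 0.335
grasp_force: 59.4
t 15.2 tcp [ 0.4659 -0.3674  0.331 ] yawx 73.91 zax [-3.e-04  5.e-04 -1.e+00] w 0.335 F [-0.3 -0.7 -0.8] g 59.4 q [-0.79 -0.06  1.56  0.    1.64 -0.51]
d/0.8: [-0.0022 -0.0004  0.235 ] rows 4
d/0.8: [-0.   0.   0.1] rows 2
(array([ 0.5115, -0.1973]), np.float64(65.171875)) (array([ 0.4695, -0.2272]), np.float64(95.0625))
```

```bash
python3 -m inch '[{"dx":0,"dy":0,"dz":0.055,"rx":0,"ry":0,"rz":0},{"dx":-0.001,"dy":0,"dz":0.11,"rx":0,"ry":0,"rz":0},{"dx":-0.001,"dy":0,"dz":0.165,"rx":0,"ry":0,"rz":0},{"dx":-0.001,"dy":0,"dz":0.22,"rx":0,"ry":0,"rz":0},{"dx":-0.001,"dy":0,"dz":0.265,"rx":0,"ry":0,"rz":0}]' 
python3 -m inch '[{"dx":0,"dy":0,"dz":0.035,"rx":0,"ry":0,"rz":0},{"dx":0,"dy":0,"dz":0.07,"rx":0,"ry":0,"rz":0},{"dx":0,"dy":0,"dz":0.07,"rx":0,"ry":0,"rz":0},{"dx":0,"dy":0,"dz":0.07,"rx":0,"ry":0,"rz":0},{"dx":0,"dy":0,"dz":0.07,"rx":0,"ry":0,"rz":0}]' 
python3 -m inch '[{"dx":0,"dy":0,"dz":0,"rx":0,"ry":0,"rz":0},{"dx":0,"dy":0,"dz":0,"rx":0,"ry":0,"rz":0},{"dx":0,"dy":0,"dz":0,"rx":0,"ry":0,"rz":0},{"dx":0,"dy":0,"dz":0,"rx":0,"ry":0,"rz":0},{"dx":0,"dy":0,"dz":0,"rx":0,"ry":0,"rz":0}]' 1
python3 -m inch '[{"dx":0,"dy":0,"dz":-0.05,"rx":0,"ry":0,"rz":0},{"dx":0,"dy":0,"dz":-0.11,"rx":0,"ry":0,"rz":0},{"dx":0,"dy":0,"dz":-0.17,"rx":0,"ry":0,"rz":0},{"dx":0,"dy":0,"dz":-0.23,"rx":0,"ry":0,"rz":0},{"dx":0,"dy":0,"dz":-0.28,"rx":0,"ry":0,"rz":0}]'
python3 -m inch '[{"dx":0,"dy":0.06,"dz":0,"rx":0,"ry":0,"rz":0},{"dx":0,"dy":0.12,"dz":0,"rx":0,"ry":0,"rz":0},{"dx":0,"dy":0.12,"dz":0,"rx":0,"ry":0,"rz":0}]' 
python3 go.py
python3 - <<'E'
from fit import *
a=optics.grab_frame('top')[165:275,360:480];b=optics.grab_frame('side')[255:365,250:370]
cv2.imwrite('pics/c5.png',cv2.resize(np.hstack([a,b]),None,fx=3.3,fy=3.3,interpolation=2)[:,:,::-1])
E
```

```text
time: 15.75
tool_pos: [0.4651, -0.3681, 0.117]
tool_rot: [-0.001, 0.799, 0.601, -0.0]
contact_force: [0.4, -0.1, -0.0]
gripper_width: 0.338
grasp_force: 59.4
time: 16.25
tool_pos: [0.4664, -0.3699, 0.0649]
tool_rot: [0.001, 0.799, 0.601, 0.0]
contact_force: [0.2, 0.4, -0.6]
gripper_width: 0.335
grasp_force: 60.0
time: 16.75
tool_pos: [0.4656, -0.3696, 0.0634]
tool_rot: [0.0, 0.8, 0.6, 0.0]
contact_force: [-0.1, -0.3, -0.2]
gripper_width: 0.998
grasp_force: 0.0
time: 17.25
tool_pos: [0.4658, -0.3698, 0.2906]
tool_rot: [0.001, 0.8, 0.601, 0.0]
contact_force: [0.4, -1.1, 0.2]
gripper_width: 1.004
grasp_force: 0.0
time: 17.55
tool_pos: [0.561, -0.3968, 0.2837]
tool_rot: [-0.002, 0.799, 0.601, 0.0]
contact_force: [-0.7, -0.5, -0.8]
gripper_width: 0.999
grasp_force: 0.0
t 17.6 tcp [ 0.561  -0.3968  0.2837] yawx 73.92 zax [-0.002   0.0028 -1.    ] w 0.999 F [-0.7 -0.5 -0.8] g 0.0 q [-0.72  0.17  1.39  0.    1.58 -0.44]
```

View pics/c5.png

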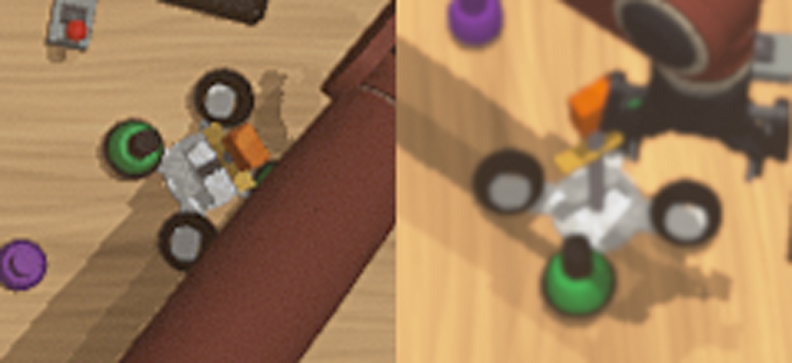

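Both pods sit upright in opposite cups: top crop (133,148), side crop (577,280). Re-checking the carousel pose while turning the tool.

```bash
python3 -m inch '[{"dx":0,"dy":0,"dz":-0.06,"rx":0,"ry":0,"rz":0.1},{"dx":0,"dy":0,"dz":-0.06,"rx":0,"ry":0,"rz":0.2},{"dx":0,"dy":0,"dz":-0.06,"rx":0,"ry":0,"rz":0.3},{"dx":0,"dy":0,"dz":-0.06,"rx":0,"ry":0,"rz":0.4},{"dx":0,"dy":0,"dz":-0.06,"rx":0,"ry":0,"rz":0.4}]' 
python3 -m inch '[{"dx":0,"dy":0,"dz":0,"rx":0,"ry":0,"rz":0.08},{"dx":0,"dy":0,"dz":0,"rx":0,"ry":0,"rz":0.124},{"dx":0,"dy":0,"dz":0,"rx":0,"ry":0,"rz":0.124},{"dx":0,"dy":0,"dz":0,"rx":0,"ry":0,"rz":0.124}]'
python3 - <<'E'
from fit import *
for c,pts in(('top',((426,195),(416,238),(436,208))),('side',((284,312),(337,321.6),(310,286)))):
    im=optics.grab_frame(c);h=cv2.cvtColor(im,cv2.COLOR_RGB2HSV).astype(int);H,S,V=h[...,0],h[...,1],h[...,2]
    for k,m in(('w',(S<50)&(V>120)),('o',(H>=5)&(H<18)&(S>190)&(V>90))):
        n,l,st,ce=cv2.connectedComponentsWithStats(m.astype(np.uint8))
        print(c,k,[(ce[i].round(2),int(st[i][4])) for i in range(1,n) if st[i][4]>20 and any(np.hypot(*(ce[i]-p))<5 for p in pts)])
E
python3 go.py .4897 -.2844 .33 .4897 -.2844 .189
```

```text
time: 18.15
tool_pos: [0.5567, -0.3961, 0.3364]
tool_rot: [0.001, 0.941, 0.337, 0.0]
contact_force: [0.6, -0.8, -0.7]
gripper_width: 1.0
grasp_force: 0.0
time: 18.55
tool_pos: [0.5573, -0.3962, 0.3357]
tool_rot: [0.0, 0.968, 0.25, 0.0]
contact_force: [0.7, -0.4, 0.0]
gripper_width: 0.997
grasp_force: 0.0
top w [(array([426.27, 194.92]), 66), (array([415.57, 238.07]), 58)]
top o [(array([435.75, 209.23]), 53)]
side w [(array([284.09, 312.43]), 82), (array([337.53, 321.67]), 104)]
side o [(array([310.43, 286.23]), 174)]
t 18.6 tcp [ 0.5575 -0.3963  0.3355] yawx 28.88 zax [ 2.e-04 -1.e-04 -1.e+00] w 1.002 F [-0.   0.3  0.1] g 0.0 q [-0.73  0.15  1.34  0.    1.65  0.34]
d/0.8: [-0.0067 -0.1634  0.0069] rows 3
d/0.8: [-0.     -0.      0.1762] rows 3
```

```bash
python3 -m inch '[{"dx":-0.002,"dy":-0.055,"dz":0,"rx":0,"ry":0,"rz":0},{"dx":-0.004,"dy":-0.11,"dz":0,"rx":0,"ry":0,"rz":0},{"dx":-0.0067,"dy":-0.1634,"dz":0,"rx":0,"ry":0,"rz":0},{"dx":-0.0067,"dy":-0.1634,"dz":0,"rx":0,"ry":0,"rz":0},{"dx":-0.0067,"dy":-0.1634,"dz":0,"rx":0,"ry":0,"rz":0}]' 
python3 -m inch '[{"dx":0,"dy":0,"dz":0,"rx":0,"ry":0,"rz":0},{"dx":0,"dy":0,"dz":0.05,"rx":0,"ry":0,"rz":0},{"dx":0,"dy":0,"dz":0.1,"rx":0,"ry":0,"rz":0},{"dx":0,"dy":0,"dz":0.1,"rx":0,"ry":0,"rz":0},{"dx":0,"dy":0,"dz":0.1,"rx":0,"ry":0,"rz":0}]' 
python3 go.py .4897 -.2844 .189
python3 -m inch '[{"dx":0,"dy":0,"dz":0.04,"rx":0,"ry":0,"rz":0},{"dx":0,"dy":0,"dz":0.082,"rx":0,"ry":0,"rz":0},{"dx":0,"dy":0,"dz":0.082,"rx":0,"ry":0,"rz":0},{"dx":0,"dy":0,"dz":0.082,"rx":0,"ry":0,"rz":0},{"dx":0,"dy":0,"dz":0.082,"rx":0,"ry":0,"rz":0}]' 
python3 -m inch '[{"dx":0,"dy":0,"dz":0,"rx":0,"ry":0,"rz":0},{"dx":0,"dy":0,"dz":0,"rx":0,"ry":0,"rz":0}]'
python3 go.py .4897 -.2844 .189
python3 - <<'E'
from fit import *
save('side','s6.png',(250,240,370,360),4)
E
```

```text
time: 19.15
tool_pos: [0.4899, -0.2837, 0.3358]
tool_rot: [0.001, 0.968, 0.249, 0.0]
contact_force: [-0.4, -1.0, 0.8]
gripper_width: 1.002
grasp_force: 0.0
time: 19.65
tool_pos: [0.4902, -0.2849, 0.2551]
tool_rot: [-0.001, 0.969, 0.248, -0.001]
contact_force: [-0.3, -0.2, 1.5]
gripper_width: 1.001
grasp_force: 0.0
t 19.6 tcp [ 0.4902 -0.2849  0.2551] yawx 28.76 zax [-0.0014  0.001  -1.    ] w 1.001 F [-0.3 -0.2  1.5] g 0.0 q [-0.66 -0.1   1.72 -0.    1.52  0.41]
d/0.8: [-0.0002 -0.0007  0.0826] rows 2
time: 20.15
tool_pos: [0.4918, -0.2857, 0.1935]
tool_rot: [0.002, 0.969, 0.248, 0.002]
contact_force: [-0.6, -0.1, 0.8]
gripper_width: 0.999
grasp_force: 0.0
time: 20.35
tool_pos: [0.4909, -0.2849, 0.1917]
tool_rot: [0.001, 0.969, 0.249, 0.001]
contact_force: [0.6, 0.0, 0.0]
gripper_width: 1.0
grasp_force: 0.0
t 20.4 tcp [ 0.4909 -0.2849  0.1917] yawx 28.78 zax [ 0.0025 -0.0019 -1.    ] w 1.0 F [0.6 0.  0. ] g 0.0 q [-0.66 -0.06  1.79  0.    1.41  0.41]
d/0.8: [-0.001  -0.0014  0.0034] rows 1
```

View pics/s6.png

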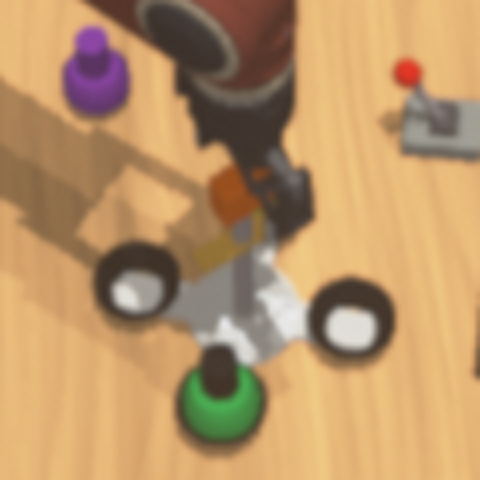

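The fingers straddle the orange grip at (232,190). Close and lift.

```bash
python3 -m inch '[{"dx":0,"dy":0,"dz":0,"rx":0,"ry":0,"rz":0},{"dx":0,"dy":0,"dz":0,"rx":0,"ry":0,"rz":0},{"dx":0,"dy":0,"dz":0,"rx":0,"ry":0,"rz":0},{"dx":0,"dy":0,"dz":0,"rx":0,"ry":0,"rz":0},{"dx":0,"dy":0,"dz":0,"rx":0,"ry":0,"rz":0}]' -1
python3 -m inch '[{"dx":0,"dy":0,"dz":0,"rx":0,"ry":0,"rz":0},{"dx":0,"dy":0,"dz":0,"rx":0,"ry":0,"rz":0},{"dx":0,"dy":0,"dz":0,"rx":0,"ry":0,"rz":0},{"dx":0,"dy":0,"dz":0,"rx":0,"ry":0,"rz":0},{"dx":0,"dy":0,"dz":0,"rx":0,"ry":0,"rz":0}]'
python3 go.py
python3 -m inch '[{"dx":0,"dy":0,"dz":-0.02,"rx":0,"ry":0,"rz":0},{"dx":0,"dy":0,"dz":-0.04,"rx":0,"ry":0,"rz":0},{"dx":0,"dy":0,"dz":-0.065,"rx":0,"ry":0,"rz":0},{"dx":0,"dy":0,"dz":-0.09,"rx":0,"ry":0,"rz":0},{"dx":0,"dy":0,"dz":-0.12,"rx":0,"ry":0,"rz":0}]'
python3 -m inch '[{"dx":0,"dy":0,"dz":-0.03,"rx":0,"ry":0,"rz":0},{"dx":0,"dy":0,"dz":-0.055,"rx":0,"ry":0,"rz":0},{"dx":0,"dy":0,"dz":-0.07,"rx":0,"ry":0,"rz":0},{"dx":0,"dy":0,"dz":-0.07,"rx":0,"ry":0,"rz":0},{"dx":0,"dy":0,"dz":-0.07,"rx":0,"ry":0,"rz":0}]'
python3 go.py
```

```text
time: 20.9
tool_pos: [0.4903, -0.2845, 0.1897]
tool_rot: [0.0, 0.969, 0.249, 0.0]
contact_force: [1.0, -0.8, 0.0]
gripper_width: 0.302
grasp_force: 60.8
time: 21.4
tool_pos: [0.4903, -0.2844, 0.1898]
tool_rot: [0.0, 0.969, 0.249, 0.0]
contact_force: [1.6, -1.5, -1.3]
gripper_width: 0.298
grasp_force: 60.7
t 21.4 tcp [ 0.4903 -0.2844  0.1898] yawx 28.78 zax [ 4.e-04 -3.e-04 -1.e+00] w 0.298 F [ 1.6 -1.5 -1.3] g 60.7 q [-0.66 -0.06  1.79  0.    1.41  0.41]
time: 21.9
tool_pos: [0.4895, -0.2837, 0.2861]
tool_rot: [-0.001, 0.969, 0.249, -0.001]
contact_force: [0.5, -0.3, -6.1]
gripper_width: 0.3
grasp_force: 60.3
time: 22.4
tool_pos: [0.4898, -0.2841, 0.341]
tool_rot: [-0.001, 0.969, 0.249, -0.0]
contact_force: [-0.8, -0.1, -8.3]
gripper_width: 0.296
grasp_force: 60.3
t 22.4 tcp [ 0.4898 -0.2841  0.341 ] yawx 28.78 zax [-1.1e-03  8.0e-04 -1.0e+00] w 0.296 F [-0.8 -0.1 -8.3] g 60.3 q [-0.66 -0.13  1.61 -0.    1.66  0.41]
```

```bash
python3 -m inch '[{"dx":0,"dy":0,"dz":0,"rx":0,"ry":0,"rz":-0.07},{"dx":0,"dy":0,"dz":0,"rx":0,"ry":0,"rz":-0.15},{"dx":0,"dy":0,"dz":0,"rx":0,"ry":0,"rz":-0.23},{"dx":0,"dy":0,"dz":0,"rx":0,"ry":0,"rz":-0.31},{"dx":0,"dy":0,"dz":0,"rx":0,"ry":0,"rz":-0.371}]'
python3 -m inch '[{"dx":0,"dy":0,"dz":0,"rx":0,"ry":0,"rz":0},{"dx":0,"dy":0,"dz":0,"rx":0,"ry":0,"rz":0},{"dx":0,"dy":0,"dz":0,"rx":0,"ry":0,"rz":0}]'
python3 go.py .432 .0946 .342  .540 .2864 .342  .540 .2864 .235
```

```text
time: 22.9
tool_pos: [0.4895, -0.2838, 0.3392]
tool_rot: [-0.002, 0.862, 0.507, -0.001]
contact_force: [1.0, -0.4, -7.2]
gripper_width: 0.297
grasp_force: 60.3
time: 23.2
tool_pos: [0.4899, -0.2842, 0.3408]
tool_rot: [-0.001, 0.863, 0.504, -0.0]
contact_force: [0.6, -0.6, -7.3]
gripper_width: 0.297
grasp_force: 60.3
t 23.2 tcp [ 0.4899 -0.2842  0.3408] yawx 60.59 zax [-1.2e-03  9.0e-04 -1.0e+00] w 0.297 F [ 0.6 -0.6 -7.3] g 60.3 q [-0.66 -0.13  1.61 -0.    1.66 -0.14]
d/0.8: [ 0.3769 -0.2956 -0.001 ] rows 8
d/0.8: [ 2.751e-01 -1.000e-04  1.000e-04] rows 5
d/0.8: [-0.      0.0002  0.1337] rows 3
```

```bash
python3 -m inch '[{"dx":0.015,"dy":-0.012,"dz":0,"rx":0,"ry":0,"rz":0},{"dx":0.04,"dy":-0.031,"dz":0,"rx":0,"ry":0,"rz":0},{"dx":0.07,"dy":-0.055,"dz":0,"rx":0,"ry":0,"rz":0},{"dx":0.1,"dy":-0.078,"dz":0,"rx":0,"ry":0,"rz":0},{"dx":0.13,"dy":-0.102,"dz":0,"rx":0,"ry":0,"rz":0}]'
python3 -m inch '[{"dx":0.03,"dy":-0.024,"dz":0,"rx":0,"ry":0,"rz":0},{"dx":0.06,"dy":-0.047,"dz":0,"rx":0,"ry":0,"rz":0},{"dx":0.09,"dy":-0.071,"dz":0,"rx":0,"ry":0,"rz":0},{"dx":0.12,"dy":-0.094,"dz":0,"rx":0,"ry":0,"rz":0},{"dx":0.15,"dy":-0.118,"dz":0,"rx":0,"ry":0,"rz":0}]'
python3 -m inch '[{"dx":0.03,"dy":-0.023,"dz":0,"rx":0,"ry":0,"rz":0},{"dx":0.06,"dy":-0.047,"dz":0,"rx":0,"ry":0,"rz":0},{"dx":0.085,"dy":-0.066,"dz":0,"rx":0,"ry":0,"rz":0},{"dx":0.097,"dy":-0.0756,"dz":0,"rx":0,"ry":0,"rz":0},{"dx":0.097,"dy":-0.0756,"dz":0,"rx":0,"ry":0,"rz":0}]'
python3 -m inch '[{"dx":0,"dy":0,"dz":0,"rx":0,"ry":0,"rz":0},{"dx":0,"dy":0,"dz":0,"rx":0,"ry":0,"rz":0},{"dx":0,"dy":0,"dz":0,"rx":0,"ry":0,"rz":0},{"dx":0,"dy":0,"dz":0,"rx":0,"ry":0,"rz":0}]'
python3 go.py .432 .0946 .235
python3 - <<'E'
from fit import *
a=optics.grab_frame('top')[130:290,200:370];b=optics.grab_frame('side')[110:270,240:370]
cv2.imwrite('pics/c7.png',cv2.resize(np.hstack([a,b]),None,fx=2.6,fy=2.6,interpolation=2)[:,:,::-1])
E
```

```text
time: 23.7
tool_pos: [0.4694, -0.1519, 0.3417]
tool_rot: [-0.0, 0.863, 0.505, 0.0]
contact_force: [0.9, 0.4, -7.2]
gripper_width: 0.297
grasp_force: 60.3
time: 24.2
tool_pos: [0.4456, -0.0011, 0.3419]
tool_rot: [-0.0, 0.863, 0.505, 0.0]
contact_force: [1.4, 0.4, -6.5]
gripper_width: 0.297
grasp_force: 60.3
time: 24.7
tool_pos: [0.4312, 0.0957, 0.3419]
tool_rot: [-0.0, 0.862, 0.506, 0.0]
contact_force: [-1.2, -1.6, -7.2]
gripper_width: 0.296
grasp_force: 60.4
time: 25.1
tool_pos: [0.4319, 0.0937, 0.3417]
tool_rot: [0.0, 0.863, 0.504, -0.0]
contact_force: [-0.0, 0.4, -7.0]
gripper_width: 0.295
grasp_force: 60.4
t 25.1 tcp [0.4319 0.0937 0.3417] yawx 60.58 zax [-1.e-04 -2.e-04 -1.e+00] w 0.295 F [-0.   0.4 -7. ] g 60.4 q [ 0.05 -0.44  1.86 -0.    1.72  0.56]
d/0.8: [ 0.001  -0.0005  0.1333] rows 3
```

View pics/c7.png

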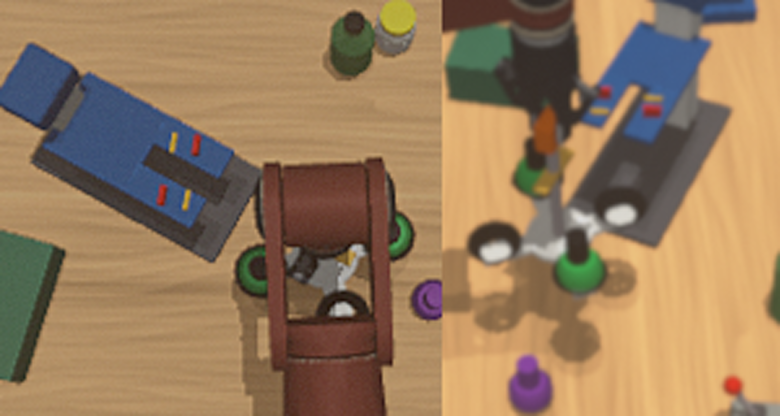

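The carousel hangs level in front of the fork mouth with both pods seated. Lower it, then slide in.

```bash
python3 -m inch '[{"dx":0,"dy":0,"dz":0.03,"rx":0,"ry":0,"rz":0},{"dx":0,"dy":0,"dz":0.065,"rx":0,"ry":0,"rz":0},{"dx":0,"dy":0,"dz":0.1,"rx":0,"ry":0,"rz":0},{"dx":0,"dy":-0.0008,"dz":0.133,"rx":0,"ry":0,"rz":0},{"dx":0,"dy":-0.0008,"dz":0.133,"rx":0,"ry":0,"rz":0}]'
python3 -m inch '[{"dx":0,"dy":0,"dz":0,"rx":0,"ry":0,"rz":0},{"dx":0.02,"dy":0,"dz":0,"rx":0,"ry":0,"rz":0},{"dx":0.05,"dy":0,"dz":0,"rx":0,"ry":0,"rz":0},{"dx":0.08,"dy":0,"dz":0,"rx":0,"ry":0,"rz":0},{"dx":0.11,"dy":0,"dz":0,"rx":0,"ry":0,"rz":0}]'
python3 -m inch '[{"dx":0.025,"dy":0,"dz":0,"rx":0,"ry":0,"rz":0},{"dx":0.04,"dy":0,"dz":0,"rx":0,"ry":0,"rz":0},{"dx":0.04,"dy":0,"dz":0,"rx":0,"ry":0,"rz":0},{"dx":0.04,"dy":0,"dz":0,"rx":0,"ry":0,"rz":0}]'
python3 go.py .54 .2864 .235
python3 - <<'E'
from fit import *
a=optics.grab_frame('side')[90:230,260:390]
cv2.imwrite('pics/c8.png',cv2.resize(a,None,fx=4.2,fy=4.2,interpolation=2)[:,:,::-1])
E
```

```text
time: 25.7
tool_pos: [0.4282, 0.0944, 0.2303]
tool_rot: [-0.002, 0.863, 0.505, -0.005]
contact_force: [-0.6, -1.7, -8.0]
gripper_width: 0.294
grasp_force: 61.0
time: 26.2
tool_pos: [0.4764, 0.1725, 0.2386]
tool_rot: [0.001, 0.863, 0.505, 0.002]
contact_force: [0.9, -1.5, -6.3]
gripper_width: 0.297
grasp_force: 61.0
time: 26.6
tool_pos: [0.4902, 0.199, 0.2362]
tool_rot: [0.0, 0.863, 0.505, 0.0]
contact_force: [-0.7, -0.9, -7.3]
gripper_width: 0.294
grasp_force: 61.0
t 26.6 tcp [0.4902 0.199  0.2362] yawx 60.67 zax [ 7.e-04 -7.e-04 -1.e+00] w 0.294 F [-0.7 -0.9 -7.3] g 61.0 q [ 0.25 -0.18  1.83 -0.    1.49  0.76]
d/0.8: [0.1257 0.0007 0.0014] rows 3
```

View pics/c8.png

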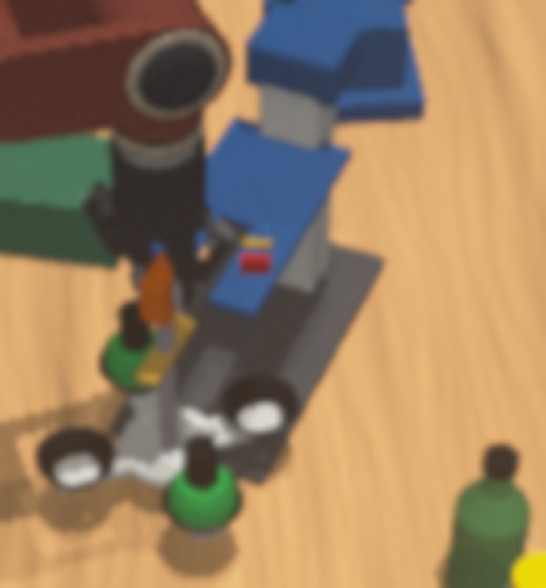

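The lugs point into the slot and sit below the fork plate. Sliding in gently.

```bash
python3 -m inch '[{"dx":0.015,"dy":0,"dz":0,"rx":0,"ry":0,"rz":0},{"dx":0.03,"dy":0,"dz":0,"rx":0,"ry":0,"rz":0},{"dx":0.045,"dy":0,"dz":0,"rx":0,"ry":0,"rz":0},{"dx":0.06,"dy":0,"dz":0,"rx":0,"ry":0,"rz":0}]'
python3 -m inch '[{"dx":0.015,"dy":0,"dz":0,"rx":0,"ry":0,"rz":0},{"dx":0.03,"dy":0,"dz":0,"rx":0,"ry":0,"rz":0},{"dx":0.045,"dy":0,"dz":0,"rx":0,"ry":0,"rz":0},{"dx":0.06,"dy":0,"dz":0,"rx":0,"ry":0,"rz":0},{"dx":0.0655,"dy":0.0007,"dz":0,"rx":0,"ry":0,"rz":0}]'
python3 -m inch '[{"dx":0,"dy":0,"dz":0,"rx":0,"ry":0,"rz":0},{"dx":0,"dy":0,"dz":0,"rx":0,"ry":0,"rz":0},{"dx":0,"dy":0,"dz":0,"rx":0,"ry":0,"rz":0},{"dx":0,"dy":0,"dz":0,"rx":0,"ry":0,"rz":0}]'
python3 go.py .54 .2864 .235 .54 .2864 .272
python3 - <<'E'
from fit import *
b=optics.grab_frame('side')[90:230,260:390]
cv2.imwrite('pics/c9.png',cv2.resize(b,None,fx=4.2,fy=4.2,interpolation=2)[:,:,::-1])
E
```

```text
time: 27.05
tool_pos: [0.5141, 0.2422, 0.2353]
tool_rot: [-0.0, 0.863, 0.505, 0.0]
contact_force: [0.3, -1.0, -6.2]
gripper_width: 0.298
grasp_force: 61.0
time: 27.55
tool_pos: [0.5403, 0.288, 0.2353]
tool_rot: [-0.0, 0.863, 0.505, 0.0]
contact_force: [-0.7, -0.2, -7.1]
gripper_width: 0.295
grasp_force: 61.0
time: 27.95
tool_pos: [0.5395, 0.2862, 0.2354]
tool_rot: [0.0, 0.863, 0.505, -0.0]
contact_force: [0.4, -0.9, -6.9]
gripper_width: 0.295
grasp_force: 61.0
t 27.9 tcp [0.5395 0.2862 0.2354] yawx 60.64 zax [-0.e+00 -1.e-04 -1.e+00] w 0.295 F [ 0.4 -0.9 -6.9] g 61.0 q [ 0.37  0.02  1.64 -0.    1.48  0.88]
d/0.8: [0.0005 0.0004 0.0005] rows 1
d/0.8: [-0.      0.     -0.0462] rows 1
```

View pics/c9.png

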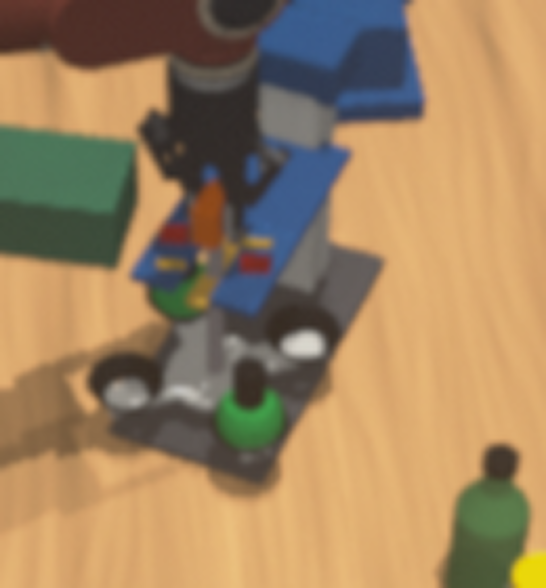

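The stem is in the slot at the axis with no side force. Raising the lugs through.

```bash
python3 -m inch '[{"dx":0.0003,"dy":0.0003,"dz":-0.01,"rx":0,"ry":0,"rz":0},{"dx":0.0003,"dy":0.0003,"dz":-0.02,"rx":0,"ry":0,"rz":0},{"dx":0.0003,"dy":0.0003,"dz":-0.03,"rx":0,"ry":0,"rz":0},{"dx":0.0003,"dy":0.0003,"dz":-0.04,"rx":0,"ry":0,"rz":0},{"dx":0.0003,"dy":0.0003,"dz":-0.047,"rx":0,"ry":0,"rz":0}]'
python3 -m inch '[{"dx":0,"dy":0,"dz":0,"rx":0,"ry":0,"rz":0},{"dx":0,"dy":0,"dz":0,"rx":0,"ry":0,"rz":0},{"dx":0,"dy":0,"dz":0,"rx":0,"ry":0,"rz":0},{"dx":0,"dy":0,"dz":0,"rx":0,"ry":0,"rz":0}]'
python3 go.py .54 .2864 .273
```

```text
time: 28.5
tool_pos: [0.5404, 0.2869, 0.2745]
tool_rot: [0.0, 0.863, 0.505, 0.001]
contact_force: [0.1, 0.1, -6.2]
gripper_width: 0.292
grasp_force: 61.0
time: 28.9
tool_pos: [0.5397, 0.2866, 0.2721]
tool_rot: [-0.0, 0.863, 0.505, -0.001]
contact_force: [1.1, 0.2, -7.0]
gripper_width: 0.296
grasp_force: 61.0
t 28.9 tcp [0.5397 0.2866 0.2721] yawx 60.66 zax [-1.2e-03 -5.0e-04 -1.0e+00] w 0.296 F [ 1.1  0.2 -7. ] g 61.0 q [ 0.37 -0.    1.6  -0.    1.54  0.88]
d/0.8: [-0.      0.0004 -0.0011] rows 1
```

```bash
python3 -m inch '[{"dx":0,"dy":0,"dz":0,"rx":0,"ry":0,"rz":0.05},{"dx":0,"dy":0,"dz":0,"rx":0,"ry":0,"rz":0.12},{"dx":0,"dy":0,"dz":0,"rx":0,"ry":0,"rz":0.2},{"dx":0,"dy":0,"dz":0,"rx":0,"ry":0,"rz":0.28},{"dx":0,"dy":0,"dz":0,"rx":0,"ry":0,"rz":0.35}]'
python3 -m inch '[{"dx":0,"dy":0,"dz":0,"rx":0,"ry":0,"rz":0.05},{"dx":0,"dy":0,"dz":0,"rx":0,"ry":0,"rz":0.1},{"dx":0,"dy":0,"dz":0,"rx":0,"ry":0,"rz":0.15},{"dx":0,"dy":0,"dz":0,"rx":0,"ry":0,"rz":0.2},{"dx":0,"dy":0,"dz":0,"rx":0,"ry":0,"rz":0.25}]'
python3 -m inch '[{"dx":0,"dy":0,"dz":0,"rx":0,"ry":0,"rz":0.05},{"dx":0,"dy":0,"dz":0,"rx":0,"ry":0,"rz":0.1},{"dx":0,"dy":0,"dz":0,"rx":0,"ry":0,"rz":0.15},{"dx":0,"dy":0,"dz":0,"rx":0,"ry":0,"rz":0.19},{"dx":0,"dy":0,"dz":0,"rx":0,"ry":0,"rz":0.2145}]'
python3 -m inch '[{"dx":0,"dy":0,"dz":0,"rx":0,"ry":0,"rz":0},{"dx":0,"dy":0,"dz":0,"rx":0,"ry":0,"rz":0},{"dx":0,"dy":0,"dz":0,"rx":0,"ry":0,"rz":0}]'
python3 go.py .54 .2864 .273
python3 - <<'E'
from fit import *
print(state()['ft_torque'])
b=optics.grab_frame('side')[90:230,260:390]
cv2.imwrite('pics/c10.png',cv2.resize(b,None,fx=4.2,fy=4.2,interpolation=2)[:,:,::-1])
E
```

```text
time: 29.4
tool_pos: [0.5398, 0.2867, 0.2724]
tool_rot: [0.0, 0.965, 0.262, -0.0]
contact_force: [0.8, -1.0, -6.9]
gripper_width: 0.297
grasp_force: 61.0
time: 29.9
tool_pos: [0.5398, 0.2866, 0.2724]
tool_rot: [0.0, 0.997, 0.078, -0.0]
contact_force: [-0.0, -0.7, -6.7]
gripper_width: 0.297
grasp_force: 61.0
time: 30.4
tool_pos: [0.5398, 0.2866, 0.2724]
tool_rot: [0.0, 0.997, -0.082, -0.0]
contact_force: [-0.5, 0.5, -7.2]
gripper_width: 0.297
grasp_force: 61.0
time: 30.7
tool_pos: [0.5399, 0.2867, 0.2727]
tool_rot: [0.0, 0.997, -0.081, -0.0]
contact_force: [0.2, -0.5, -7.4]
gripper_width: 0.295
grasp_force: 61.0
t 30.7 tcp [0.5399 0.2867 0.2727] yawx -9.3 zax [-3.e-04 -1.e-04 -1.e+00] w 0.295 F [ 0.2 -0.5 -7.4] g 61.0 q [ 0.37 -0.    1.6  -0.    1.54  2.1 ]
d/0.8: [ 0.0002  0.0003 -0.0004] rows 1
[-0.0396 -0.0201  0.0326]
```

View pics/c10.png

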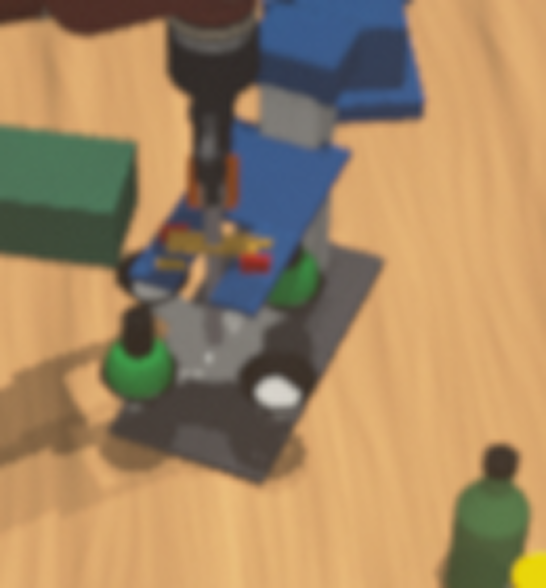

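The lug bar lies between the yellow ribs and red stops, at crop (215,243). Lowering while watching the force.

```bash
python3 -m inch '[{"dx":0,"dy":0,"dz":0.0025,"rx":0,"ry":0,"rz":0},{"dx":0,"dy":0,"dz":0.005,"rx":0,"ry":0,"rz":0},{"dx":0,"dy":0,"dz":0.007,"rx":0,"ry":0,"rz":0},{"dx":0,"dy":0,"dz":0.007,"rx":0,"ry":0,"rz":0},{"dx":0,"dy":0,"dz":0.007,"rx":0,"ry":0,"rz":0}]'
python3 -m inch '[{"dx":0,"dy":0,"dz":0.002,"rx":0,"ry":0,"rz":0},{"dx":0,"dy":0,"dz":0.003,"rx":0,"ry":0,"rz":0},{"dx":0,"dy":0,"dz":0.003,"rx":0,"ry":0,"rz":0},{"dx":0,"dy":0,"dz":0.003,"rx":0,"ry":0,"rz":0}]'
python3 go.py
python3 -m inch '[{"dx":0,"dy":0,"dz":0.0005,"rx":0,"ry":0,"rz":0},{"dx":0,"dy":0,"dz":0.001,"rx":0,"ry":0,"rz":0},{"dx":0,"dy":0,"dz":0.001,"rx":0,"ry":0,"rz":0},{"dx":0,"dy":0,"dz":0.001,"rx":0,"ry":0,"rz":0}]'
python3 -c "
from h import *;print(state()['ft_torque'])"
```

```text
time: 31.25
tool_pos: [0.54, 0.2867, 0.2672]
tool_rot: [0.0, 0.997, -0.081, -0.0]
contact_force: [-0.9, -0.6, -7.2]
gripper_width: 0.295
grasp_force: 61.0
time: 31.65
tool_pos: [0.54, 0.2867, 0.2649]
tool_rot: [0.0, 0.997, -0.081, -0.0]
contact_force: [0.9, -0.1, -6.9]
gripper_width: 0.296
grasp_force: 61.0
t 31.6 tcp [0.54   0.2867 0.2649] yawx -9.34 zax [-1.e-04 -0.e+00 -1.e+00] w 0.296 F [ 0.9 -0.1 -6.9] g 61.0 q [ 0.37  0.    1.61 -0.    1.53  2.1 ]
time: 32.05
tool_pos: [0.54, 0.2867, 0.2641]
tool_rot: [-0.0, 0.997, -0.081, -0.0]
contact_force: [-0.1, -0.1, -6.4]
gripper_width: 0.294
grasp_force: 61.0
[ 0.01922779 -0.02272007 -0.0157406 ]
```

```bash
python3 -m inch '[{"dx":0,"dy":0,"dz":0.0005,"rx":0,"ry":0,"rz":0},{"dx":0,"dy":0,"dz":0.001,"rx":0,"ry":0,"rz":0},{"dx":0,"dy":0,"dz":0.001,"rx":0,"ry":0,"rz":0},{"dx":0,"dy":0,"dz":0.001,"rx":0,"ry":0,"rz":0}]'
python3 -m inch '[{"dx":0,"dy":0,"dz":0.0005,"rx":0,"ry":0,"rz":0},{"dx":0,"dy":0,"dz":0.001,"rx":0,"ry":0,"rz":0},{"dx":0,"dy":0,"dz":0.001,"rx":0,"ry":0,"rz":0},{"dx":0,"dy":0,"dz":0.001,"rx":0,"ry":0,"rz":0}]'
```

```text
time: 32.45
tool_pos: [0.54, 0.2867, 0.2639]
tool_rot: [-0.0, 0.997, -0.081, 0.0]
contact_force: [-1.4, -0.4, -4.0]
gripper_width: 0.298
grasp_force: 61.5
time: 32.85
tool_pos: [0.5401, 0.2868, 0.2639]
tool_rot: [-0.0, 0.997, -0.081, 0.0]
contact_force: [-5.0, -1.9, 4.6]
gripper_width: 0.294
grasp_force: 62.4
```

Contact came at TCP 0.2639, exactly the seated height (a lug on a rib would stop at 0.268). Release and rise.

```bash
python3 -m inch '[{"dx":0,"dy":0,"dz":0,"rx":0,"ry":0,"rz":0},{"dx":0,"dy":0,"dz":0,"rx":0,"ry":0,"rz":0},{"dx":0,"dy":0,"dz":0,"rx":0,"ry":0,"rz":0},{"dx":0,"dy":0,"dz":0,"rx":0,"ry":0,"rz":0},{"dx":0,"dy":0,"dz":0,"rx":0,"ry":0,"rz":0}]' 1
python3 -m inch '[{"dx":0,"dy":0,"dz":-0.02,"rx":0,"ry":0,"rz":0},{"dx":0,"dy":0,"dz":-0.05,"rx":0,"ry":0,"rz":0},{"dx":0,"dy":0,"dz":-0.09,"rx":0,"ry":0,"rz":0},{"dx":0,"dy":0,"dz":-0.12,"rx":0,"ry":0,"rz":0},{"dx":0,"dy":0,"dz":-0.12,"rx":0,"ry":0,"rz":0}]'
python3 -m inch '[{"dx":0,"dy":0.06,"dz":0,"rx":0,"ry":0,"rz":0},{"dx":0,"dy":0.12,"dz":0,"rx":0,"ry":0,"rz":0},{"dx":0,"dy":0.18,"dz":0,"rx":0,"ry":0,"rz":0},{"dx":0,"dy":0.24,"dz":0,"rx":0,"ry":0,"rz":0},{"dx":0,"dy":0.28,"dz":0,"rx":0,"ry":0,"rz":0}]' -1
python3 go.py
python3 - <<'E'
from fit import *
ims={c:optics.grab_frame(c) for c in('top','side')};np.save('ims.npy',np.stack([ims['top'],ims['side']]))
# predicted seats with carousel yaw -9.3, underside .074; orange/lug/pod check
y=np.radians(-9.3);ax=np.array([.54,.2866])
for a in(45,225):
    p=ax+.088*np.array([np.cos(y+np.radians(a)),np.sin(y+np.radians(a))]);
    print('seat',p,'fit',[(c,fitpod(*p,.084,cams=(c,),ims=ims)) for c in ims])
for c in ims:
    h=cv2.cvtColor(ims[c],cv2.COLOR_RGB2HSV).astype(int);H,S,V=h[...,0],h[...,1],h[...,2]
    m=(H>=5)&(H<18)&(S>190)&(V>90);e=proj(c,(*ax,.285));n,l,st,ce=cv2.connectedComponentsWithStats(m.astype(np.uint8))
    print(c,'grip pred',e,[(ce[i].round(1),st[i].tolist()) for i in range(1,n) if st[i][4]>8 and np.hypot(*(ce[i]-e))<15])
    m=((H<=4)|(H>=176))&(S>150)&(V>100);n,l,st,ce=cv2.connectedComponentsWithStats(m.astype(np.uint8));e=proj(c,(.641,-.1276,.095))
    print(c,'ball',e,[(ce[i].round(2),int(st[i][4])) for i in range(1,n) if np.hypot(*(ce[i]-e))<12])
E
```

```text
time: 33.35
tool_pos: [0.5401, 0.2868, 0.2625]
tool_rot: [-0.0, 0.997, -0.081, 0.0]
contact_force: [0.0, 0.4, 0.6]
gripper_width: 0.997
grasp_force: 0.0
time: 33.85
tool_pos: [0.5416, 0.2873, 0.3654]
tool_rot: [-0.002, 0.997, -0.081, 0.005]
contact_force: [-0.1, 0.5, 1.1]
gripper_width: 0.999
grasp_force: 0.0
time: 34.35
tool_pos: [0.5028, 0.0633, 0.3582]
tool_rot: [0.0, 0.997, -0.082, -0.0]
contact_force: [1.2, 0.1, -1.0]
gripper_width: 0.144
grasp_force: 0.0
t 34.4 tcp [0.5028 0.0633 0.3582] yawx -9.42 zax [-3.e-04 -6.e-04 -1.e+00] w 0.144 F [ 1.2  0.1 -1. ] g 0.0 q [-0.02 -0.28  1.71 -0.    1.71  1.71]
seat [0.6115 0.338 ] fit [('top', (array([0.494 , 0.3511]), np.float64(25.0))), ('side', (array([0.6133, 0.3361]), np.float64(155.046875)))]
seat [0.4685 0.2352] fit [('top', (array([0.4652, 0.2359]), np.float64(61.421875))), ('side', (array([0.4668, 0.2311]), np.float64(69.578125)))]
top grip pred [265.5399 190.8936] [(array([265.7, 188.4]), [262, 185, 8, 11, 26])]
top ball [382.9367 173.8767] [(array([382.8 , 173.53]), 30)]
side grip pred [310.4813 132.9701] []
side ball [351.8228 257.842 ] [(array([351.58, 257.89]), 19)]
```

Run:
```python
from fit import *
ims=np.load('ims.npy')
for c,im,e in(('top',ims[0],(382,171)),('side',ims[1],(360,268))):
    h=cv2.cvtColor(im,cv2.COLOR_RGB2HSV).astype(int);S,V=h[...,1],h[...,2]
    m=((S<70)&(V>60)).astype(np.uint8);m[:, :e[0]-16]=0;m[:, e[0]+16:]=0;m[:e[1]-18]=0;m[e[1]+18:]=0
    n,l,st,ce=cv2.connectedComponentsWithStats(m);print(c,[(ce[i].round(1),st[i].tolist()) for i in range(1,n) if st[i][4]>10])
    for u in np.arange(-15,26,10): pass
    pts=np.argwhere(m)[:,::-1].astype(np.float32);box=cv2.boxPoints(cv2.minAreaRect(pts));print(np.array([at_z(c,*p,.025)[:2] for p in box]))
    def parts(x,y,a):
        R=np.array([[np.cos(a),-np.sin(a)],[np.sin(a),np.cos(a)]]);q=np.array([[35,25],[-35,25],[-35,-25],[35,-25]])/1000@R.T+[x,y]
        return [np.array([(*p,z) for p in q for z in(0,.025)])]
    o=(e[0]-25,e[1]-25);mm=m[o[1]:o[1]+50,o[0]:o[0]+50].astype(np.uint8);mm=cv2.morphologyEx(mm,cv2.MORPH_CLOSE,np.ones((7,7))).astype(np.float32)
    f=lambda p:np.abs(render(c,parts(p[0],p[1],p[2]),org=o,shape=(50,50))-mm).sum()
    r=min((minimize(f,(.675,-.132,a),method='Nelder-Mead',options=dict(initial_simplex=[(.675,-.132,a),(.69,-.132,a),(.675,-.12,a),(.675,-.132,a+.2)])) for a in(-.4,-.1,.2)),key=lambda r:r.fun);print(r.x,np.degrees(r.x[2]),r.fun)
```

```text
top [(array([381.2, 169. ]), [375, 161, 14, 19, 179])]
[[ 0.6432 -0.1011]
 [ 0.7135 -0.1165]
 [ 0.7035 -0.1643]
 [ 0.6335 -0.1485]]
[ 0.6764 -0.1341 -0.1964] -11.255583783219477 29.3125
side [(array([360.4, 271.2]), [351, 262, 20, 18, 283])]
[[ 0.6345 -0.1611]
 [ 0.6482 -0.0985]
 [ 0.7149 -0.1122]
 [ 0.6996 -0.1743]]
[ 0.6756 -0.1302 -0.2484] -14.230586688287154 52.578125
```

```bash
python3 go.py .572 -.115 .36 .572 -.115 .08
```

```text
t 34.5 tcp [0.503  0.0625 0.3584] yawx -9.63 zax [-0.    -0.001 -1.   ] w 0.004 F [ 0.6  0.3 -0.2] g 0.0 q [-0.02 -0.27  1.71 -0.    1.71  1.72]
d/0.8: [ 0.1221  0.2044 -0.0018] rows 4
d/0.8: [-0.0e+00 -3.0e-04  3.5e-01] rows 6
```

```bash
python3 -m inch '[{"dx":0.03,"dy":0.05,"dz":0,"rx":0,"ry":0,"rz":0},{"dx":0.06,"dy":0.1,"dz":0,"rx":0,"ry":0,"rz":0},{"dx":0.09,"dy":0.15,"dz":0,"rx":0,"ry":0,"rz":0},{"dx":0.122,"dy":0.205,"dz":0,"rx":0,"ry":0,"rz":0},{"dx":0.122,"dy":0.205,"dz":0,"rx":0,"ry":0,"rz":0}]'
python3 -m inch '[{"dx":0,"dy":0,"dz":0.05,"rx":0,"ry":0,"rz":0},{"dx":0,"dy":0,"dz":0.1,"rx":0,"ry":0,"rz":0},{"dx":0,"dy":0,"dz":0.15,"rx":0,"ry":0,"rz":0},{"dx":0,"dy":0,"dz":0.2,"rx":0,"ry":0,"rz":0},{"dx":0,"dy":0,"dz":0.25,"rx":0,"ry":0,"rz":0}]'
python3 -m inch '[{"dx":0,"dy":0,"dz":0.05,"rx":0,"ry":0,"rz":0},{"dx":0,"dy":0,"dz":0.08,"rx":0,"ry":0,"rz":0},{"dx":0,"dy":0,"dz":0.1,"rx":0,"ry":0,"rz":0},{"dx":0,"dy":0,"dz":0.1,"rx":0,"ry":0,"rz":0},{"dx":0,"dy":0,"dz":0.1,"rx":0,"ry":0,"rz":0}]'
python3 go.py .6405 -.1265 .08 .69 -.135 .08
```

```text
time: 34.95
tool_pos: [0.5743, -0.1159, 0.3566]
tool_rot: [0.0, 0.996, -0.084, -0.001]
contact_force: [0.9, 0.0, -1.1]
gripper_width: 0.002
grasp_force: 0.0
time: 35.45
tool_pos: [0.5732, -0.1106, 0.1568]
tool_rot: [-0.0, 0.997, -0.081, -0.0]
contact_force: [0.5, -0.1, -0.7]
gripper_width: 0.003
grasp_force: 0.0
time: 35.95
tool_pos: [0.5742, -0.1117, 0.0796]
tool_rot: [0.0, 0.997, -0.081, 0.001]
contact_force: [0.9, -0.6, 0.8]
gripper_width: -0.001
grasp_force: 0.0
t 36.0 tcp [ 0.5742 -0.1117  0.0796] yawx -9.31 zax [ 1.4e-03 -3.0e-04 -1.0e+00] w -0.001 F [ 0.9 -0.6  0.8] g 0.0 q [-0.32  0.1   1.83  0.    1.21  1.41]
d/0.8: [ 0.0848  0.0048 -0.0004] rows 2
d/0.8: [0.0628 0.0005 0.0001] rows 2
```

```bash
python3 -m inch '[{"dx":0.02,"dy":0.006,"dz":0,"rx":0,"ry":0,"rz":0},{"dx":0.04,"dy":0.006,"dz":0,"rx":0,"ry":0,"rz":0},{"dx":0.06,"dy":0.006,"dz":0,"rx":0,"ry":0,"rz":0},{"dx":0.08,"dy":0.006,"dz":0,"rx":0,"ry":0,"rz":0},{"dx":0.1,"dy":0.006,"dz":0,"rx":0,"ry":0,"rz":0}]'
python3 -m inch '[{"dx":0.01,"dy":0,"dz":0,"rx":0,"ry":0,"rz":0},{"dx":0.02,"dy":0,"dz":0,"rx":0,"ry":0,"rz":0},{"dx":0.03,"dy":0.001,"dz":0,"rx":0,"ry":0,"rz":0},{"dx":0.038,"dy":0.001,"dz":0,"rx":0,"ry":0,"rz":0},{"dx":0.038,"dy":0.001,"dz":0,"rx":0,"ry":0,"rz":0}]'
cat > ball.py <<'E'
from fit import *
r={}
for c,e in(('top',(382,165)),('side',(370,258))):
    h=cv2.cvtColor(optics.grab_frame(c),cv2.COLOR_RGB2HSV).astype(int);H,S,V=h[...,0],h[...,1],h[...,2]
    m=((H<=4)|(H>=176))&(S>150)&(V>90);n,l,st,ce=cv2.connectedComponentsWithStats(m.astype(np.uint8))
    print(c,[(ce[i].round(2),int(st[i][4])) for i in range(1,n) if st[i][4]>4 and np.hypot(*(ce[i]-e))<25])
print('pred over',proj('top',(.714,-.141,.092)),proj('side',(.714,-.141,.092)),'mid',proj('side',(.676,-.133,.102)))
E
python3 ball.py; python3 go.py
```

```text
time: 36.45
tool_pos: [0.6537, -0.1302, 0.0817]
tool_rot: [0.0, 0.997, -0.081, 0.002]
contact_force: [-1.1, -0.4, 1.3]
gripper_width: -0.003
grasp_force: 0.5
time: 36.95
tool_pos: [0.682, -0.1355, 0.0785]
tool_rot: [0.0, 0.997, -0.081, 0.0]
contact_force: [0.2, -0.7, 0.1]
gripper_width: 0.003
grasp_force: 0.0
top []
side [(array([371.88, 259.41]), 17)]
pred over [385.819  155.3619] [374.0559 259.9587] mid [362.6203 257.2061]
t 37.0 tcp [ 0.6814 -0.1354  0.0784] yawx -9.34 zax [ 0. -0. -1.] w -0.0 F [0.1 0.1 0.5] g 0.0 q [-0.3   0.34  1.55  0.    1.25  1.43]
```

Nearly over. Pushing on in small steps until the end stop pushes back.

```bash
python3 -m inch '[{"dx":0.005,"dy":0,"dz":0,"rx":0,"ry":0,"rz":0},{"dx":0.008,"dy":0,"dz":0,"rx":0,"ry":0,"rz":0},{"dx":0.008,"dy":0,"dz":0,"rx":0,"ry":0,"rz":0},{"dx":0.008,"dy":0,"dz":0,"rx":0,"ry":0,"rz":0}]'
python3 -m inch '[{"dx":0.003,"dy":0,"dz":0,"rx":0,"ry":0,"rz":0},{"dx":0.004,"dy":0,"dz":0,"rx":0,"ry":0,"rz":0},{"dx":0.004,"dy":0,"dz":0,"rx":0,"ry":0,"rz":0}]'
python3 ball.py
python3 -m inch '[{"dx":0.002,"dy":0,"dz":0,"rx":0,"ry":0,"rz":0},{"dx":0.004,"dy":0,"dz":0,"rx":0,"ry":0,"rz":0},{"dx":0.004,"dy":0,"dz":0,"rx":0,"ry":0,"rz":0}]'
python3 ball.py|grep side
```

```text
time: 37.45
tool_pos: [0.6878, -0.1365, 0.0785]
tool_rot: [-0.0, 0.997, -0.081, 0.0]
contact_force: [-0.6, -0.6, -0.5]
gripper_width: 0.0
grasp_force: 0.2
time: 37.75
tool_pos: [0.6889, -0.1366, 0.0783]
tool_rot: [-0.0, 0.997, -0.081, -0.003]
contact_force: [-7.2, 1.8, 3.9]
gripper_width: -0.002
grasp_force: 4.1
top []
side [(array([373.92, 260.17]), 12)]
pred over [385.819  155.3619] [374.0559 259.9587] mid [362.6203 257.2061]
time: 38.15
tool_pos: [0.6892, -0.1367, 0.0781]
tool_rot: [-0.001, 0.997, -0.081, -0.007]
contact_force: [-18.6, 3.1, 10.4]
gripper_width: 0.001
grasp_force: 9.7
side [(array([374.08, 260.33]), 12)]
```

The end stop is reached: force rises and the ball is at the predicted far position. Back off and retreat.

```bash
python3 -m inch '[{"dx":-0.02,"dy":0,"dz":0,"rx":0,"ry":0,"rz":0},{"dx":-0.06,"dy":0,"dz":0,"rx":0,"ry":0,"rz":0},{"dx":-0.11,"dy":0,"dz":0,"rx":0,"ry":0,"rz":0},{"dx":-0.15,"dy":0,"dz":0,"rx":0,"ry":0,"rz":0},{"dx":-0.15,"dy":0,"dz":0,"rx":0,"ry":0,"rz":0}]'
python3 -m inch '[{"dx":0,"dy":0,"dz":-0.05,"rx":0,"ry":0,"rz":0},{"dx":0,"dy":0,"dz":-0.1,"rx":0,"ry":0,"rz":0},{"dx":0,"dy":0,"dz":-0.16,"rx":0,"ry":0,"rz":0},{"dx":0,"dy":0,"dz":-0.22,"rx":0,"ry":0,"rz":0},{"dx":0,"dy":0,"dz":-0.28,"rx":0,"ry":0,"rz":0}]'
python3 -m inch '[{"dx":0,"dy":0.06,"dz":0,"rx":0,"ry":0,"rz":0},{"dx":0,"dy":0.12,"dz":0,"rx":0,"ry":0,"rz":0},{"dx":0,"dy":0.18,"dz":0,"rx":0,"ry":0,"rz":0},{"dx":0,"dy":0.24,"dz":0,"rx":0,"ry":0,"rz":0},{"dx":0,"dy":0.28,"dz":0,"rx":0,"ry":0,"rz":0}]'
python3 -m inch '[{"dx":0,"dy":0,"dz":0,"rx":0,"ry":0,"rz":0},{"dx":0,"dy":0,"dz":0,"rx":0,"ry":0,"rz":0},{"dx":0,"dy":0,"dz":0,"rx":0,"ry":0,"rz":0}]'
python3 ball.py; python3 go.py
python3 - <<'E'
from fit import *
ims={c:optics.grab_frame(c) for c in('top','side')}
y=np.radians(-9.3);ax=np.array([.54,.2866])
for a in(45,225):
    p=ax+.088*np.array([np.cos(y+np.radians(a)),np.sin(y+np.radians(a))]);print('seat',p,fitpod(*p,.084,cams=('side',),ims=ims))
for c in ims:
    h=cv2.cvtColor(ims[c],cv2.COLOR_RGB2HSV).astype(int);H,S,V=h[...,0],h[...,1],h[...,2]
    e=proj(c,(*ax,.282))
    for k,m,q in(('orange',(H>=5)&(H<18)&(S>190)&(V>90),e),('brass',(H>=16)&(H<32)&(S>130)&(V>110),proj(c,(*ax,.207)))):
        n,l,st,ce=cv2.connectedComponentsWithStats(m.astype(np.uint8));print(c,k,q.round(1),[(ce[i].round(1),st[i].tolist()) for i in range(1,n) if st[i][4]>5 and np.hypot(*(ce[i]-q))<14])
for n in('bottle','jar','organiser','tissues'): print(n,[(np.round(nets.boxes_of(c,n)[0]['bbox'][:2],1).tolist()) if nets.boxes_of(c,n) else None for c in('top','side')])
E
```

```text
time: 38.75
tool_pos: [0.5718, -0.1169, 0.0771]
tool_rot: [-0.0, 0.997, -0.081, -0.002]
contact_force: [-0.6, 0.6, -0.1]
gripper_width: -0.002
grasp_force: 0.0
time: 39.25
tool_pos: [0.5765, -0.1182, 0.3055]
tool_rot: [0.0, 0.997, -0.081, 0.001]
contact_force: [1.0, -0.1, 0.3]
gripper_width: 0.003
grasp_force: 0.0
time: 39.75
tool_pos: [0.5393, -0.3426, 0.3033]
tool_rot: [0.001, 0.997, -0.082, 0.001]
contact_force: [0.2, 0.5, 0.7]
gripper_width: -0.002
grasp_force: 0.0
time: 40.05
tool_pos: [0.54, -0.3384, 0.3029]
tool_rot: [0.0, 0.997, -0.081, 0.0]
contact_force: [0.3, 0.5, 0.8]
gripper_width: 0.0
grasp_force: 0.0
top [(array([386.09, 155.65]), 23)]
side [(array([373.27, 260.32]), 22)]
pred over [385.819  155.3619] [374.0559 259.9587] mid [362.6203 257.2061]
t 40.1 tcp [ 0.5399 -0.3379  0.3029] yawx -9.23 zax [ 6.e-04 -2.e-04 -1.e+00] w 0.0 F [ 1.2 -0.4  1. ] g 0.0 q [-0.68  0.05  1.5   0.    1.59  1.06]
seat [0.6115 0.338 ] (array([0.6133, 0.3361]), np.float64(157.046875))
seat [0.4685 0.2352] (array([0.4667, 0.4093]), np.float64(50.0))
top orange [265.7 191.1] [(array([263.6, 186. ]), [262, 185, 5, 4, 9]), (array([262.3, 196.1]), [260, 195, 6, 3, 7])]
top brass [268.5 195.1] [(array([266.6, 182.7]), [266, 181, 2, 4, 7]), (array([271.2, 188.6]), [270, 185, 3, 10, 19]), (array([267.1, 202.5]), [264, 197, 8, 10, 46]), (array([271.2, 206.3]), [270, 203, 3, 8, 12])]
side orange [310.5 133.6] [(array([310. , 133.8]), [305, 129, 11, 11, 108])]
side brass [310.7 148.9] [(array([309. , 149.4]), [299, 146, 24, 8, 86])]
bottle [[335.4, 147.5], [375.8, 214.1]]
jar [[351.8, 139.8], [388.1, 234.5]]
organiser [[426.8, 154.8], [388.1, 315.7]]
tissues [[201.7, 246.5], [267.9, 137.0]]
```

Run:
```python
from fit import *
o1,d1=ray('top',386.09,155.65);o2,d2=ray('side',373.27,260.32)
k=np.linalg.lstsq(np.stack([d1,-d2],1),o2-o1,rcond=None)[0];print('ball',(o1+k[0]*d1+o2+k[1]*d2)/2)
for c in('top','side'):
    h=cv2.cvtColor(optics.grab_frame(c),cv2.COLOR_RGB2HSV);m=cv2.inRange(h,(45,120,40),(80,255,255))
    n,l,st,ce=cv2.connectedComponentsWithStats(m);print(c,[(ce[i].round(1),st[i].tolist()) for i in range(1,n) if st[i][4]>6])
    for p in((.6115,.338),(.4685,.2352)): print('  pred body',proj(c,(*p,.118)).round(1))
```

```text
ball [ 0.712  -0.142   0.0921]
top [(array([288.4, 217.2]), [281, 211, 12, 16, 42]), (array([279.3, 220.4]), [278, 215, 5, 10, 16])]
  pred body [258.1 180.3]
  pred body [285.3 218.8]
side [(array([331. , 157.7]), [326, 153, 9, 9, 48]), (array([288.2, 175. ]), [287, 173, 3, 5, 13])]
  pred body [328.1 155.2]
  pred body [293.1 176.9]
```

Run:
```python
from fit import *
im=optics.grab_frame('side');h=cv2.cvtColor(im,cv2.COLOR_RGB2HSV)
for v in range(160,190,2): print(v,' '.join('%3d/%3d/%3d'%tuple(h[v,u]) for u in range(284,303,2)))
print([(np.round(b['bbox'],1).tolist(),round(b['confidence'],2)) for b in nets.boxes_of('side','pod0_mid')])
```

```text
160  17/123/231  16/124/223  15/125/184  14/ 90/ 88  22/ 16/177  23/  9/222  26/  8/222  24/ 12/210  18/  9/140  13/ 53/ 86
162  17/123/232  16/124/224  16/124/225  15/126/195  15/ 78/141  18/ 18/166  22/ 15/181  18/ 17/151  18/ 23/110  16/ 32/120
164  17/121/232  16/124/223  17/124/227  15/127/201  15/117/140  13/ 70/ 84  15/ 34/105  15/ 22/115  20/ 18/127  18/ 19/137
166  17/120/233  17/124/225  15/126/208  14/105/102   9/ 66/ 62  10/ 63/ 61  14/ 58/ 96  17/ 38/134  20/ 17/136  18/ 19/137
168  17/120/234  16/122/225  16/123/174  12/ 81/ 69  12/ 57/ 58  11/ 62/ 58  13/ 99/ 88  15/101/146  16/ 34/129  18/ 19/137
170  18/121/234  17/124/224  15/122/155  13/ 92/ 64   9/ 66/ 54  11/ 76/ 54  16/104/ 81  15/108/139  14/ 31/124  20/ 17/136
172  17/121/231  17/124/220  35/109/124  25/ 81/ 57  11/ 80/ 54   8/ 93/ 63  29/ 90/ 79  29/ 75/102  12/ 31/125  11/ 19/145
174  14/129/194  27/112/159  62/141/155  45/ 99/ 67   7/110/ 72   6/135/108   7/137/119   7/133/125   5/117/131   5/ 70/146
176   7/134/124  27/106/106  61/137/154  49/118/102   6/131/103   6/136/118   5/139/125   5/140/131   5/140/135   5/137/136
178   6/131/128   8/116/127  22/ 98/109  20/ 98/ 96   7/123/ 89   7/132/ 89   7/127/ 92   6/137/106   6/139/121   6/141/132
180   7/114/130   7/115/113   6/127/110   6/127/108   6/126/ 95   7/126/ 89   7/127/ 90   7/129/ 91   7/129/ 97   6/133/102
182   6/131/115   6/139/127   6/139/128   5/140/126   6/139/123   6/137/121   5/139/123   5/137/119   6/131/101   7/129/ 85
184   5/138/133   6/141/134   6/141/134   5/141/134   5/140/135   5/141/134   5/139/125   6/137/104   7/127/ 88   7/129/ 85
186   6/143/137   6/141/139   6/142/138   6/142/138   6/141/137   6/143/134   6/136/109   7/132/ 87   8/129/ 87   6/126/ 85
188   5/140/140   6/144/142   6/143/141   5/141/141   6/141/137   6/136/109   7/130/ 88   7/127/ 86   7/130/ 86   6/126/ 85
[]
```

The robot's own arm (hue 5–7) hides that pod in the side view. The pod's black post and the top view both match its seat, and the lever ball is at (0.712,-0.142,0.092), fully over. Handing in.

```bash
python3 -c "
from plant import ticket;print(ticket.job_done())"
```

```text
the job is handed in; nothing more can be done
None
```

The job is handed in: both green pods are seated in opposite cups, the carousel is locked in the blue stand, the red lever is fully over, and the robot touches nothing; the four bystanders show no measurable movement, and the hand-in gave no verdict.

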